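# Pack out and wedge an engine in its holding fixture

## Robot

A 6-joint arm with a two-finger parallel gripper is mounted at the origin on the work surface. World frame = base frame: x ahead of the robot, y to its left, z up, the work surface at z = 0. Lengths are in m, angles in rad, forces in N, time in s.
With the tool pointing down it reaches from about 0.225 to 0.875 m from the base axis. Payload 3.4 kg.
Tool frame: the origin (TCP) lies midway between the tips of the shut fingers; the grasp point (between the pads) lies behind it (manip.grip_point_offset is the z of the grasp point in the tool frame, in m); z points along the fingers, x is the direction in which the jaws open and shut, and the axes are right-handed (so a half turn about z gives the same grasp; the last joint's range is limited). The gripper opens to 85 mm and grips with 20 to 120 N. Pads are 22 mm wide; open, the fingers measure 114 mm over their backs; the gripper's body (76 mm by 85 mm) begins 54 mm behind the grasp point. The pads swing forward as they close: fully open they stand 13 mm farther back than shut.
Start: joints at [-1.277, 0.276, 1.505, -0, 1.361, -0.121], TCP at [0.232, -0.526, 0.231] pointing down, gripper open.
Joint ranges: [-2.89, 2.89], [-0.75, 2.08], [0.22, 2.7], [-1.18, 4.32], [0.11, 2.71], [-2.7, 2.7]. Speed limits (rad/s): [2.57, 2.57, 3.14, 3.14, 3.14, 3.14].

## Interface

Orientations are given as a unit quaternion [w, x, y, z].
In Python, from rig import manip, eyes, recognise, regions_of, mark_of gives the robot as it stands.
- The arm moves only by the shell command python3 -m inch 'ROWS' [FORCE]. ROWS is JSON, a list of rows, each a list of 5 numbers: the gripper command: -1 is shut, 1 is fully open, values between are in proportion, then the shift along the tool's x, y, z in mm, then the turn about the tool's z in degrees. A call has 1 to 20 rows; each row shifts and turns the pose as measured when the row begins, along the tool's axes as they then stand; what a row does not reach is not made up. A row lasts 1/12 s, in which the tool goes at most 41.7 mm and 7.16 degrees, less where a joint would pass 70% of its speed; a pose out of reach is approached as far as the arm can. A call with a gripper value outside its range is refused whole. The fingers move at their own pace and stop on an object; FORCE is the grip in N (left out, the last holds). Time passes only in rows, so rows that do not move let the fingers close. It gives the time, the measured TCP pose, the force and the opening at its end, in the units of the state.
- manip.get_state(): the state, without advancing time (a new reading comes with each control period).
- eyes.get_image(name): name is "side" or "top" or "wrist"; returns a dict with "frame" (384x512x3 uint8, red, green, blue), "K" (3x3 intrinsics, pixels), "rvec" (rotation vector, rad) and "tvec" (3), from world to camera coordinates, as OpenCV has them; the wrist camera has in their place "mount" (4x4, takes a point from camera to tool coordinates, whose origin is the TCP and whose axes are the tool frame's). Camera axes: x right, y down, z forward; pixel columns grow to the right and rows downward; lengths in m; the calibration is good to about 2 mm. A picture is of the moment at which its call begins: read the wrist's pose just before it. There is no depth.
- manip.sign_off(): hands the job in, once; it reports no verdict.
Trained networks look in a picture, given as the dict that the camera call returned (one of the last four; its "shot" number tells which), for a name from the list of things; names that differ only in an ending like _2 or _b are one class to them, and where a whole thing is asked for, a point or a joint stands for the part that bears it (a point fixed in the world has none). Each returns a list of dicts, best first, with "confidence" (0 to 1); they miss things now and then, are a little off and sometimes report something else, mostly with a low value. They report only what shows in the picture. A call takes as long as a camera call. They do not tell look-alikes from the thing itself.
- recognise(picture, target): "bbox" ([left, top, width, height] in pixels, round what is visible of it).
- regions_of(picture, target): "mask" (384x512 bool, what is visible of it) and "bbox" ([left, top, width, height] in pixels, round what is visible of it).
- mark_of(picture, target): "point" ([row, column] in pixels: a listed point, or the origin of a listed thing).
The state is a dict: "clock": time; "qpos": joint angles; "qd": joint speeds; "effort": joint torques, N m; "position": TCP position; "ee_rot": TCP orientation; "contact_force": force on the tool from outside, world axes, zero at the start; "moment": the same for the moment, N m; "width": finger opening in m.
Only numpy, scipy, OpenCV 4.12 (cv2) and the standard library are available. Lean on these libraries where they do the work, as an engineer would, in place of code of your own. Each camera call takes 0.05 s, during which the arm holds its last target.

## Task

The small engine has play in its holding fixture: stand red spacers from the wooden rack side by side in the gap between the steel stop and the engine's mounting boss, one or two as the gap needs, until only the yellow wedge still fits. Then push the wedge, thin end down, into what is left until you feel it bite firmly between spacer and boss, and finish while still gripping it and pressing it down, so that the pack stays tight. Leave unused spacers in the rack, and do not disturb the mug, the oil bottle, the wrench, the screwdriver or the steel drum.

Things in the scene. Friction and masses are not known exactly. Their poses are not given: they have to be found in the camera images.
- fixture: Grey base plate 140 x 360 x 10 mm, fixed on the bench. Origin on its underside, below the middle of the stop's gap face; x runs along the gap's width, +y points across the gap from the stop to the engine, z up. The floor of the gap is the plate's top, 10 mm above the origin.
- stop: Dark steel upright on the fixture, 30 mm wide (x), 20 mm thick, 80 mm high above the plate (gusset behind it to y = -40 mm). Origin at the foot of its gap face, on the plate's top; the face is the plane y = 0 and the gap lies on its +y side.
- engine: Grey engine fixed on the fixture, axes as the fixture. Origin at the foot of the boss face bounding the gap, on the plate's top. Boss 30 mm wide (x, centred), 60 high, from y=0 to 45; behind it the crankcase, 100 wide, up to 102 high above the plate. The gap (stop origin to engine origin along y) is 28 to 48 mm, different each time.
- rack: Wooden rack 80 x 190 x 8 mm, fixed on the bench. Origin centre of underside; its slots lie in a row along y at -60, -20, 20 mm (spacers) and 60 mm (wedge); slot floor 8 mm above the bench, ribs up to 34 mm above the bench and 30 mm wide (x, centred).
- spacer1: Red spacer plate, standing upright in the rack at the start; 44 mm wide (x), 14 mm thick (y), 80 mm high. Origin centre of underside. Its two narrow ends (x = +-22 mm) have 7 mm thick tongues, 4 mm proud, to be gripped across the 44 mm. 80 g nominal. All three are alike.
- spacer2: Red spacer plate, standing upright in the rack at the start; 44 mm wide (x), 14 mm thick (y), 80 mm high. Origin centre of underside. Its two narrow ends (x = +-22 mm) have 7 mm thick tongues, 4 mm proud, to be gripped across the 44 mm. 80 g nominal. All three are alike.
- spacer3: Red spacer plate, standing upright in the rack at the start; 44 mm wide (x), 14 mm thick (y), 80 mm high. Origin centre of underside. Its two narrow ends (x = +-22 mm) have 7 mm thick tongues, 4 mm proud, to be gripped across the 44 mm. 80 g nominal. All three are alike.
- wedge: Yellow wedge, tip down in the rack; 48 wide (x), 86 high, 90 g. Origin at tip height, under the tang's middle. Flat face y=-13 (goes to the spacers); other face slopes from y=-9 at the tip (4 thick) to y=+13 at z=52 (26 thick). Tang above, z 52 to 86, 26 thick, gripped across the 48. Bites on the boss's top edge, clear of the plate, if 8 to 24 mm of gap are left; needs 10 to 20 N down.
- mug: Blue mug, radius 40, height 90 mm, bystander. Origin centre of underside.
- oil_bottle: Grey closed bottle, radius 32, height 170 mm, bystander. Origin centre of underside.
- wrench: Steel wrench 190 mm long, lying, bystander. Origin below its middle.
- screwdriver: Screwdriver with green handle, 200 mm long, lying, bystander. Origin below its middle.
- drum: Dark steel clutch drum (ring), radius 34, height 22 mm, bystander. Origin centre of underside.
Things that resemble listed ones, but are neither listed nor needed, are in the scene too. What is shaped like the spacer2 but purple is not meant.

How it is judged:
By the outcome, as a careful person would: the job done as asked, in the order asked, and still so for the second after the job is handed in, while the arm keeps its last pose, push and grip.
It also fails if it takes over 67 s, if anything falls off the work surface, if the arm or the gripper's body presses on something with over 40 N, if the wrist force passes 120 N, or if a joint passes its speed limit or range.

## Working session

There is one attempt and no reset: what is moved stays moved. The work goes in short steps, Python scripts to look and compute and a shell command to move; the robot and the scene stay as the last step left them, time stands still between calls to the robot, and variables do not carry over. Pictures are saved under pics/ and viewed, and the job is handed in when it is done.

```bash
mkdir -p pics; ls; python3 - <<'E'
from rig import manip, eyes
import cv2
print(manip.get_state(), manip.grip_point_offset)
for n in ("side","top","wrist"):
    p=eyes.get_image(n)
    cv2.imwrite(f"pics/{n}0.png",p["frame"][:,:,::-1])
    print(n,{k:v for k,v in p.items() if k!="frame"})
E
```

```text
pics
{'clock': 0.0, 'qpos': array([-1.27696369e+00,  2.76597307e-01,  1.50611240e+00,  1.32673297e-05,
        1.36073446e+00, -1.21018607e-01]), 'qd': array([-1.02675499e-03,  6.28944092e-04, -1.01479135e-03,  7.33864733e-05,
        3.57078699e-04, -1.88608412e-03]), 'effort': array([-2.76255441e-04, -4.16773403e+01, -2.45804983e+01, -2.67956975e-04,
        1.10872131e-02,  1.62953461e-05]), 'position': array([ 0.23159098, -0.52572005,  0.23044668]), 'ee_rot': array([-6.00638059e-04,  8.37570908e-01, -5.46327848e-01, -7.04483479e-04]), 'contact_force': array([ 0.26242592,  0.80939941, -0.0708891 ]), 'moment': array([-0.06513792,  0.00899846, -0.00012535]), 'width': 0.08566006902242287} -0.0187
side {'K': array([[482.48052815,   0.        , 248.45187181],
       [  0.        , 482.48052815, 185.55420857],
       [  0.        ,   0.        ,   1.        ]]), 'rvec': array([ 2.36012276, -0.0676503 ,  0.02027445]), 'tvec': array([-0.57540614,  0.05440294,  1.42707108]), 'shot': 1}
top {'K': array([[488.14440141,   0.        , 245.87875783],
       [  0.        , 488.14440141, 190.73211503],
       [  0.        ,   0.        ,   1.        ]]), 'rvec': array([ 2.17231168, -2.15810528,  0.09677781]), 'tvec': array([-0.01988945,  0.56279674,  1.6823397 ]), 'shot': 2}
wrist {'K': array([[319.61576775,   0.        , 264.67419475],
       [  0.        , 319.61576775, 190.39022193],
       [  0.        ,   0.        ,   1.        ]]), 'mount': array([[ 9.99999295e-01,  4.13313291e-04, -1.11286778e-03,
        -6.50671166e-04],
       [-9.78589078e-05,  9.62944748e-01,  2.69698727e-01,
        -6.85727074e-02],
       [ 1.18310025e-03, -2.69698428e-01,  9.62944110e-01,
        -1.41041531e-01],
       [ 0.00000000e+00,  0.00000000e+00,  0.00000000e+00,
         1.00000000e+00]]), 'shot': 3}
```

View pics/side0.png

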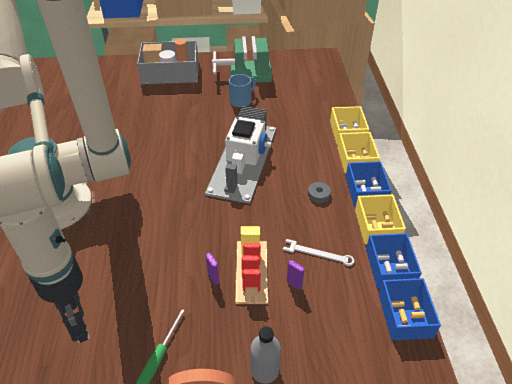

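View pics/top0.png

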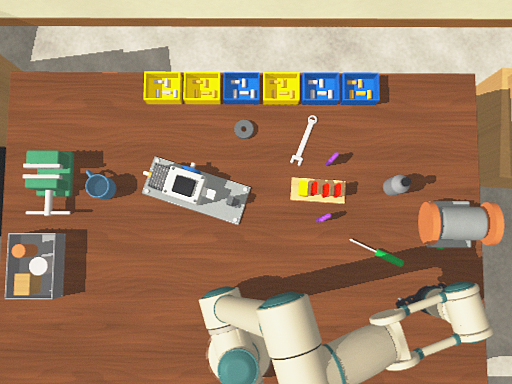

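View pics/wrist0.png

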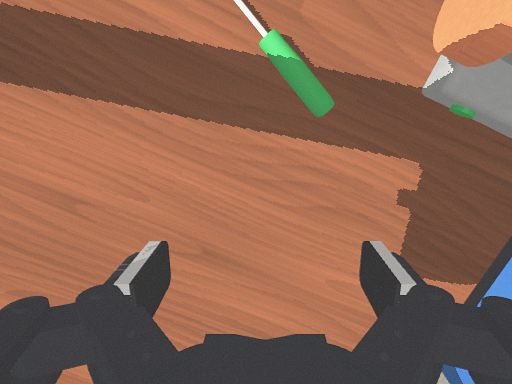

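Side view: the red spacers and yellow wedge stand in the rack at about (250,265), with purple look-alikes at (212,268) and (295,274). The fixture is at about (243,160). In the top view the rack is at (318,190) and the fixture at (197,190).

```bash
cat > h.py <<'E'
import numpy as np, cv2
from scipy.spatial.transform import Rotation as R
from rig import manip, eyes, recognise, regions_of, mark_of
def q2R(q): return R.from_quat([q[1],q[2],q[3],q[0]]).as_matrix()
def shoot(name, save=None):
    s=manip.get_state(); p=eyes.get_image(name)
    if "mount" in p:
        T=np.eye(4); T[:3,:3]=q2R(s["ee_rot"]); T[:3,3]=s["position"]
        C=np.linalg.inv(T@p["mount"])
        p["Rw"],p["tw"]=C[:3,:3],C[:3,3]
    else:
        p["Rw"]=cv2.Rodrigues(p["rvec"])[0]; p["tw"]=p["tvec"]
    if save: cv2.imwrite(f"pics/{save}.png",p["frame"][:,:,::-1])
    return p
def proj(p,X):
    X=np.atleast_2d(X)@p["Rw"].T+p["tw"]
    u=X@p["K"].T
    return u[:,:2]/u[:,2:]
def onplane(p,uv,z):
    d=p["Rw"].T@np.linalg.inv(p["K"])@np.array([uv[0],uv[1],1.])
    c=-p["Rw"].T@p["tw"]
    return c+d*(z-c[2])/d[2]
def tri(ps,uvs):
    A=[];b=[]
    for p,uv in zip(ps,uvs):
        d=p["Rw"].T@np.linalg.inv(p["K"])@np.array([uv[0],uv[1],1.]); d/=np.linalg.norm(d)
        c=-p["Rw"].T@p["tw"]; P=np.eye(3)-np.outer(d,d); A.append(P); b.append(P@c)
    X=np.linalg.lstsq(np.vstack(A),np.hstack(b),rcond=None)[0]
    return X
E
python3 - <<'E'
from h import *
np.set_printoptions(precision=4,suppress=True)
ps=[shoot("side"),shoot("top")]
for n,z in [("fixture",0),("stop",.01),("engine",.01),("rack",0),("spacer1",.008),("wedge",.008)]:
    for p,nm in zip(ps,("side","top")):
        for r in mark_of(p,n)[:4]:
            uv=r["point"][::-1]
            print(n,nm,np.round(uv,1),round(r["confidence"],2),onplane(p,uv,z))
print(manip.get_state()["clock"])
E
```

```text
fixture side [232.8 184.1] 0.89 [0.531  0.0509 0.    ]
fixture top [226.9 200.1] 0.97 [0.5318 0.0514 0.    ]
fixture top [308.8 190.2] 0.64 [ 0.569  -0.2397  0.    ]
fixture top [376.5 249.3] 0.33 [ 0.3619 -0.4758  0.    ]
stop side [233.6 186. ] 0.5 [0.5331 0.0326 0.01  ]
stop top [229.7 200.4] 0.66 [0.53  0.041 0.01 ]
engine side [233.9 173.6] 0.91 [0.5358 0.0867 0.01  ]
engine top [215.6 198.2] 0.93 [0.5375 0.0909 0.01  ]
rack side [250.3 269.3] 0.63 [ 0.5665 -0.2659  0.    ]
rack top [304.3 139.6] 0.61 [ 0.7517 -0.2246  0.    ]
spacer1 side [250.4 291.4] 0.8 [ 0.5626 -0.3376  0.008 ]
spacer1 side [251.9 278.1] 0.77 [ 0.5687 -0.2987  0.008 ]
spacer1 side [292.  284.7] 0.67 [ 0.6685 -0.3243  0.008 ]
spacer1 side [253.7 262.9] 0.49 [ 0.5762 -0.2519  0.008 ]
spacer1 top [335.8 193. ] 0.66 [ 0.5588 -0.3341  0.008 ]
spacer1 top [321.9 190.3] 0.64 [ 0.5681 -0.2851  0.008 ]
spacer1 top [330.3 160. ] 0.6 [ 0.6767 -0.3159  0.008 ]
spacer1 top [312.  189.9] 0.49 [ 0.5693 -0.2501  0.008 ]
wedge side [249.6 252.5] 0.61 [ 0.5674 -0.2176  0.008 ]
wedge top [226.9 200.2] 0.36 [0.5308 0.051  0.008 ]
0.85
```

```bash
python3 -m inch '[[1,0,0,-3,-7],[1,0,0,-3,-7],[1,0,0,-3,-7],[1,0,0,-3,-7],[1,0,0,-3,-7],[1,0,0,-3,-7],[1,0,0,-3,-7],[1,0,0,-3,-7],[1,0,0,-3,-6],[1,32,-22,0,0],[1,32,-22,0,0],[1,32,-22,0,0],[1,32,-22,0,0],[1,32,-22,0,0],[1,32,-22,0,0],[1,32,-22,0,0],[1,32,-22,0,0],[1,32,-22,0,0],[1,32,-22,0,0]]'
python3 -m inch '[[1,0,0,0,0],[1,0,0,0,0]]'
cat >> h.py <<'E'
def delta(xyz=None,yaw=None):
    """tool-axis mm to the TCP target, and turn in deg to bring tool x to world angle yaw"""
    s=manip.get_state(); M=q2R(s["ee_rot"]); a=np.degrees(np.arctan2(M[1,0],M[0,0]))
    out=[]
    if yaw is not None:
        turn=-(yaw-a)
        M=M@R.from_euler("z",turn,degrees=True).as_matrix()
    else: turn=0
    d=(M.T@(np.array(xyz)-s["position"])*1000) if xyz is not None else 0
    print("clock",round(s["clock"],2),"pos",np.round(s["position"],4),"yaw",round(a,2),"tilt",np.round(M[:2,2],4),"w",round(s["width"],4),"F",np.round(s["contact_force"],1))
    print("turn",round(turn,2),"then d",np.round(d,1))
E
python3 - <<'E'
from h import *
delta()
p=shoot("wrist","w1")
E
```

```text
clock: 2.43
position: [0.5675, -0.3189, 0.2585]
ee_rot: [0.003, 1.0, -0.027, -0.001]
contact_force: [0.8, -0.5, 0.6]
width: 0.0854
clock: 2.6
position: [0.5747, -0.313, 0.2574]
ee_rot: [0.002, 1.0, -0.022, 0.001]
contact_force: [0.4, -0.2, -0.2]
width: 0.0852
clock 2.6 pos [ 0.5747 -0.313   0.2574] yaw -2.56 tilt [ 0.0011 -0.0036] w 0.0852 F [ 0.4 -0.2 -0.2]
turn 0 then d 0
```

View pics/w1.png

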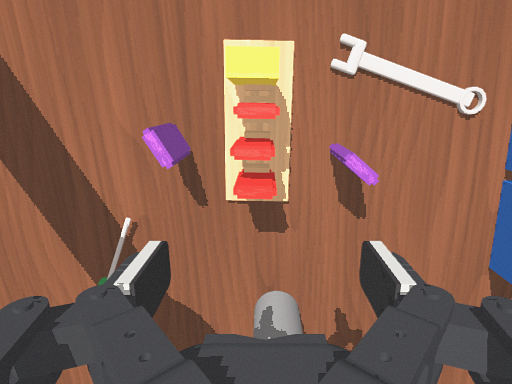

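The wrist view shows the three red spacers in the rack at (257,110), (253,148) and (255,185), with the wedge at (253,65). The purple look-alikes at (165,143) and (355,163) stand outside the rack and aren't the ones meant. I'll fit the rack next, with an enlarged crop.

```bash
python3 - <<'E'
from h import *
np.set_printoptions(precision=4,suppress=True)
p=shoot("wrist","w2")
f=p["frame"]; hsv=cv2.cvtColor(f,cv2.COLOR_RGB2HSV)
cv2.imwrite("pics/w2c.png",cv2.resize(f[30:215,200:320,::-1],None,fx=3.2,fy=3.2,interpolation=cv2.INTER_CUBIC))
# rack top plate corners read by light wood colour: fit quad
m=((hsv[...,0]<35)&(hsv[...,0]>15)&(hsv[...,2]>150)).astype(np.uint8)
n,l,st,c=cv2.connectedComponentsWithStats(m)
i=max(range(1,n),key=lambda k:st[k,4] if 180<c[k,0]<330 else 0)
pts=cv2.findNonZero((l==i).astype(np.uint8)); hull=cv2.convexHull(pts)
q=cv2.approxPolyDP(hull,6,True)[:,0]
print(q)
for u in q: print(u,onplane(p,u,.008))
for n in ("spacer1","wedge"):
    for r in recognise(p,n)[:5]: print(n,np.round(r["bbox"]),r["confidence"])
    for r in mark_of(p,n)[:5]: print(n,np.round(r["point"][::-1]),r["confidence"],onplane(p,r["point"][::-1],.008))
red=(((hsv[...,0]<6)|(hsv[...,0]>174))&(hsv[...,1]>200)&(hsv[...,2]>200)).astype(np.uint8)
n,l,st,c=cv2.connectedComponentsWithStats(red)
for k in range(1,n):
    if st[k,4]>80: print("red",st[k],c[k],onplane(p,c[k],.088))
E
```

```text
[[292  41]
 [290 120]
 [271 200]
 [226 200]
 [223  40]]
[292  41] [ 0.6117 -0.1807  0.008 ]
[290 120] [ 0.6074 -0.2673  0.008 ]
[271 200] [ 0.5807 -0.3662  0.008 ]
[226 200] [ 0.5233 -0.3636  0.008 ]
[223  40] [ 0.5345 -0.1762  0.008 ]
spacer1 [329. 144.  49.  40.] 0.81
spacer1 [232. 172.  44.  28.] 0.78
spacer1 [141. 124.  47.  45.] 0.74
spacer1 [232. 140.  41.  20.] 0.6
spacer1 [237. 100.  42.  22.] 0.6
spacer1 [256. 175.] 0.88 [ 0.5629 -0.3325  0.008 ]
spacer1 [178. 140.] 0.87 [ 0.4707 -0.2846  0.008 ]
spacer1 [342. 156.] 0.76 [ 0.6707 -0.3136  0.008 ]
spacer1 [256. 146.] 0.69 [ 0.5646 -0.2969  0.008 ]
spacer1 [260. 105.] 0.69 [ 0.5728 -0.2487  0.008 ]
wedge [224.  48.  54.  36.] 0.88
wedge [253.  75.] 0.56 [ 0.5659 -0.215   0.008 ]
```

View pics/w2c.png

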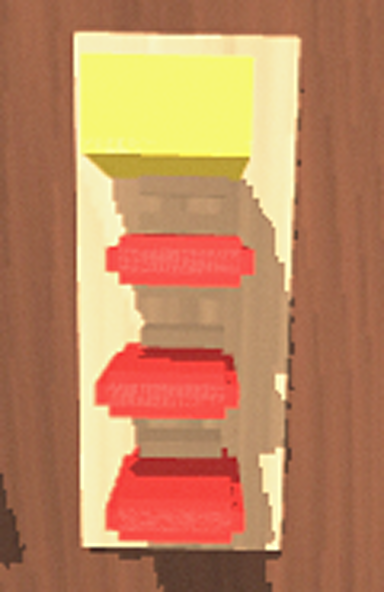

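```bash
python3 - <<'E'
from h import *
np.set_printoptions(precision=4,suppress=True)
p=shoot("wrist")
for n,u,z in [("up",(256.2,111.2),.088),("upL",(200+105/3.2,111.2),.088),("upR",(200+255/3.2,111.2),.088),("mid",(252.5,152.8),.088),("midL",(200+96/3.2,152.8),.088),("midR",(200+240/3.2,152.8),.088),("bot",(254.7,191.9),.088),("botL",(200+106/3.2,192),.088),("botR",(200+244/3.2,192),.088),("wedge",(252.5,63),.094),("wL",(200+81/3.2,63),.094),("wR",(200+254/3.2,63),.094)]:
    print(n,onplane(p,u,z))
c=np.array([.5688,-.2723]);a=np.radians(-3.4);Ry=np.array([-np.sin(a),np.cos(a)])
for y in(-.06,-.02,.02,.06): print(c+Ry*y)
delta()
E
```

```text
up [ 0.5673 -0.2556  0.088 ]
upL [ 0.5452 -0.2546  0.088 ]
upR [ 0.5894 -0.2568  0.088 ]
mid [ 0.5614 -0.2949  0.088 ]
midL [ 0.5395 -0.2938  0.088 ]
midR [ 0.5834 -0.296   0.088 ]
bot [ 0.5613 -0.3347  0.088 ]
botL [ 0.5395 -0.3338  0.088 ]
botR [ 0.583  -0.3359  0.088 ]
wedge [ 0.5665 -0.2137  0.094 ]
wL [ 0.5423 -0.2125  0.094 ]
wR [ 0.5904 -0.2149  0.094 ]
[ 0.5652 -0.3322]
[ 0.5676 -0.2923]
[ 0.57   -0.2523]
[ 0.5724 -0.2124]
clock 2.95 pos [ 0.5724 -0.3153  0.2581] yaw -2.86 tilt [ 0.0018 -0.0038] w 0.0853 F [-0.7 -0.9 -0.6]
turn 0 then d 0
```

```bash
python3 -m inch '[[1,-6,-38,0,0],[1,-6,-38,0,0],[1,-6,-38,0,0],[1,-6,-38,0,0],[1,-6,-38,0,0],[1,-6,-38,0,0],[1,-6,-38,0,0],[1,-6,-35,0,0],[1,0,0,0,7],[1,0,0,0,7],[1,0,0,0,0],[1,0,0,0,0]]'
python3 - <<'E'
from h import *
delta()
p=shoot("wrist","w3")
np.set_printoptions(precision=4,suppress=True)
for n,z in [("fixture",0),("stop",.01),("engine",.01)]:
    for r in mark_of(p,n)[:2]: print(n,np.round(r["point"][::-1]),r["confidence"],onplane(p,r["point"][::-1],z))
E
```

```text
clock: 3.95
position: [0.5339, -0.011, 0.2574]
ee_rot: [0.003, 0.987, -0.161, 0.004]
contact_force: [0.2, -0.5, -0.4]
width: 0.0854
clock 3.95 pos [ 0.5339 -0.011   0.2574] yaw -18.56 tilt [ 0.0072 -0.0065] w 0.0854 F [ 0.2 -0.5 -0.4]
turn 0 then d 0
stop [246. 115.] 0.88 [0.5315 0.0446 0.01  ]
engine [242.  75.] 0.76 [0.5416 0.0881 0.01  ]
```

View pics/w3.png

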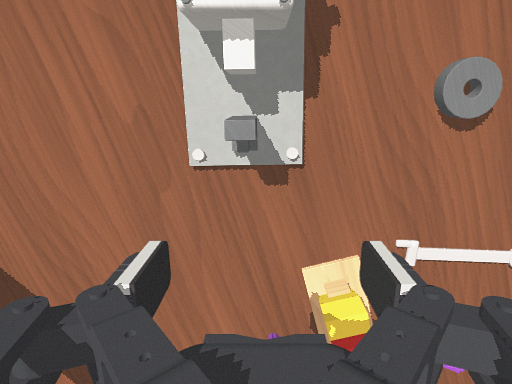

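```bash
python3 - <<'E'
from h import *
delta()
p=shoot("wrist","w4")
cv2.imwrite("pics/w4c.png",cv2.resize(p["frame"][0:175,170:315,::-1],None,fx=4,fy=3.4*4/3.4*0.85,interpolation=cv2.INTER_CUBIC))
import pickle; pickle.dump(p,open("w4.pkl","wb"))
E
```

```text
clock 4.15 pos [ 0.5343 -0.0115  0.2571] yaw -18.68 tilt [ 0.0068 -0.0063] w 0.0852 F [ 0.8 -0.8  0.6]
turn 0 then d 0
```

View pics/w4c.png

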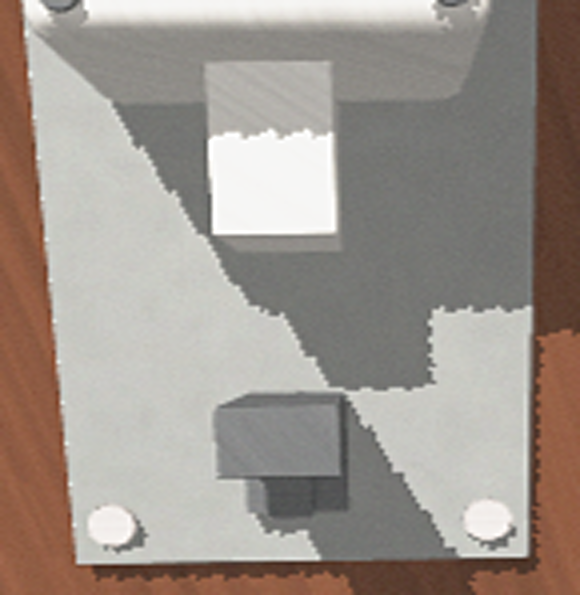

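```bash
python3 - <<'E'
from h import *
import pickle
np.set_printoptions(precision=4,suppress=True)
p=pickle.load(open("w4.pkl","rb"))
P={}
for n,u,v,z in [("bossL",211,236,.07),("bossR",339,234,.07),("bossfootL",217,250,.01),("bossfootR",342,249,.01),("stopL",217,408,.09),("stopR",341,407,.09),("stopbackL",217,476,.09),("stopbackR",340,477,.09),("stopfootL",240,394,.01),("stopfootR",345,392,.01),("plL",77,563,.01),("plR",530,557,.01),("plR2",535,10,.01),("plL2",27,5,.01)]:
    P[n]=onplane(p,(170+u/4,v/3.4),z); print(n,P[n])
x=P["plR"]-P["plL"]; print("yaw plate x",np.degrees(np.arctan2(x[1],x[0])),np.linalg.norm(x))
for a,b in(("plR","plR2"),("plL","plL2")):
    y=P[b]-P[a]; print("yaw from y",np.degrees(np.arctan2(-y[0],y[1])))
for a,b in(("bossL","bossR"),("stopL","stopR"),("stopbackL","stopbackR")):
    x=P[b]-P[a]; print(a,np.degrees(np.arctan2(x[1],x[0])),np.linalg.norm(x))
for yaw in(-17,-18,-19):
    a=np.radians(yaw); Y=np.array([-np.sin(a),np.cos(a),0]);X=np.array([np.cos(a),np.sin(a),0])
    print(yaw,{k:np.round([X@v*1000,Y@v*1000],1) for k,v in P.items()})
E
```

```text
bossL [0.5284 0.0937 0.07  ]
bossR [0.5577 0.0843 0.07  ]
bossfootL [0.5235 0.0961 0.01  ]
bossfootR [0.5574 0.085  0.01  ]
stopL [0.5155 0.049  0.09  ]
stopR [0.5433 0.0399 0.09  ]
stopbackL [0.5089 0.0315 0.09  ]
stopbackR [0.5367 0.0217 0.09  ]
stopfootL [0.5133 0.0498 0.01  ]
stopfootR [0.5429 0.0405 0.01  ]
plL [0.445  0.0099 0.01  ]
plR [ 0.5779 -0.0329  0.01  ]
plR2 [0.6304 0.136  0.01  ]
plL2 [0.5008 0.181  0.01  ]
yaw plate x -17.84639826824276 0.13959081468782283
yaw from y -17.26075096135045
yaw from y -18.062885454009788
bossL -17.645059512246714 0.030790664920455024
stopL -18.163045242247357 0.029184514685298934
stopbackL -19.266675833660454 0.02943524906593552
-17 {'bossL': array([477.9, 244.1]), 'bossR': array([508.7, 243.7]), 'bossfootL': array([472.5, 245. ]), 'bossfootR': array([508.2, 244.3]), 'stopL': array([478.7, 197.6]), 'stopR': array([507.9, 197. ]), 'stopbackL': array([477.5, 178.9]), 'stopbackR': array([506.9, 177.7]), 'stopfootL': array([476.3, 197.7]), 'stopfootR': array([507.4, 197.4]), 'plL': array([422.7, 139.5]), 'plR': array([562.3, 137.5]), 'plR2': 
[... 295 characters left out ...]
'stopbackR': array([503.7, 186.5]), 'stopfootL': array([472.8, 206. ]), 'stopfootR': array([503.9, 206.3]), 'plL': array([420.2, 146.9]), 'plR': array([559.8, 147.3]), 'plR2': array([557.5, 324.2]), 'plL2': array([420.4, 326.9])}
-19 {'bossL': array([469.1, 260.6]), 'bossR': array([499.9, 261.3]), 'bossfootL': array([463.7, 261.3]), 'bossfootR': array([499.4, 261.8]), 'stopL': array([471.5, 214.2]), 'stopR': array([500.7, 214.6]), 'stopbackL': array([471. , 195.4]), 'stopbackR': array([500.4, 195.3]), 'stopfootL': array([469.1, 214.2]), 'stopfootR': array([500.2, 215. ]), 'plL': array([417.6, 154.2]), 'plR': array([557.1, 157. ]), 'plR2': array([551.8, 333.8]), 'plL2': array([414.6, 334.2])}
```

Two spacers are needed: the gap measures about 46.5 mm, the fixture yaw is about -18°, and two would leave about 18.5 mm for the wedge. I'll start with the spacer at pixel (257,110), which is red and stands in the rack.

```bash
python3 - <<'E'
from h import *
delta([.5673,-.2556,.16],-3)
E
```

```text
clock 4.2 pos [ 0.5343 -0.0114  0.257 ] yaw -18.69 tilt [ 0.0067 -0.0063] w 0.0856 F [ 0.4 -0.4 -0.3]
turn -15.69 then d [ 45.  241.5  98.8]
```

```bash
python3 -m inch '[[1,0,0,0,-7],[1,0,0,0,-7],[1,0,0,0,-1.7],[1,6,33,0,0],[1,6,33,10,0],[1,6,33,15,0],[1,6,33,15,0],[1,6,33,15,0],[1,6,33,15,0],[1,5,26,15,0],[1,0,0,0,0],[1,0,0,0,0]]'
python3 - <<'E'
from h import *
delta([.5673,-.2556,.15],-3)
p=shoot("wrist","w5")
E
```

```text
clock: 5.2
position: [0.5714, -0.2529, 0.1691]
ee_rot: [0.003, 1.0, -0.016, 0.006]
contact_force: [0.3, 1.2, -0.9]
width: 0.0854
clock 5.2 pos [ 0.5714 -0.2529  0.1691] yaw -1.86 tilt [ 0.0112 -0.0055] w 0.0854 F [ 0.3  1.2 -0.9]
turn 1.14 then d [-4.1  2.8 19. ]
```

View pics/w5.png

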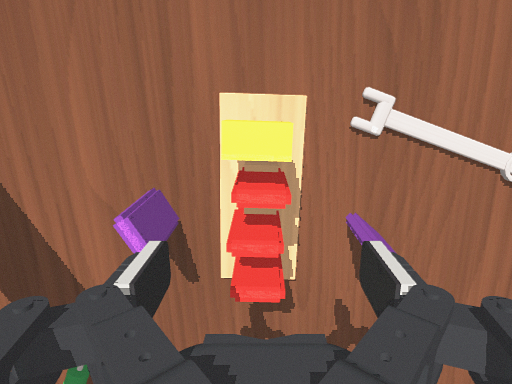

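```bash
python3 -m inch '[[1,-3,2,0,1],[1,-1,0.8,14,0],[1,0,0,15,0],[1,0,0,0,0],[1,0,0,0,0]]'
python3 - <<'E'
from h import *
delta([.5673,-.2556,.044],-3)
E
```

```text
clock: 5.67
position: [0.5678, -0.2526, 0.1433]
ee_rot: [0.004, 1.0, -0.024, 0.008]
contact_force: [0.2, -1.0, 0.3]
width: 0.0855
clock 5.67 pos [ 0.5678 -0.2526  0.1433] yaw -2.78 tilt [ 0.0152 -0.0076] w 0.0855 F [ 0.2 -1.   0.3]
turn 0.22 then d [-1.9  2.3 99.3]
```

```bash
python3 -m inch '[[1,-1,1,20,0.2],[1,-1,1,20,0],[1,0,0,20,0],[1,0,0,20,0],[1,0,0,14,0],[1,0,0,0,0]]'
python3 - <<'E'
from h import *
delta([.5673,-.2556,.044],-3)
p=shoot("wrist","w6")
delta([.5673,-.2556,.044],-3)
E
```

```text
clock: 6.17
position: [0.573, -0.2534, 0.0573]
ee_rot: [0.007, 1.0, -0.023, 0.015]
contact_force: [-0.5, 0.5, -0.2]
width: 0.0854
clock 6.17 pos [ 0.573  -0.2534  0.0573] yaw -2.67 tilt [ 0.0306 -0.0155] w 0.0854 F [-0.5  0.5 -0.2]
turn 0.33 then d [-6.   2.3 13.2]
clock 6.22 pos [ 0.5738 -0.2537  0.0587] yaw -2.67 tilt [ 0.0323 -0.0163] w 0.0856 F [-0.4 -0.8  0.3]
turn 0.33 then d [-6.9  2.  14.5]
```

View pics/w6.png

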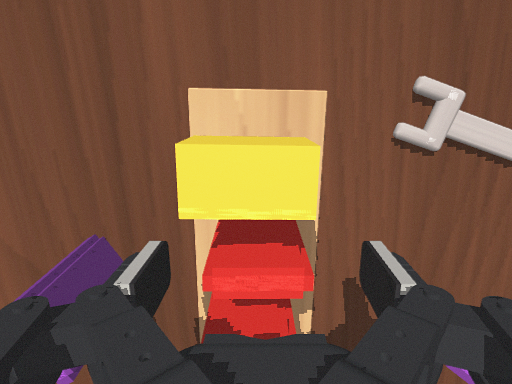

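```bash
python3 -m inch '[[1,-6,1,-25,0.3],[1,0,0,-25,0]]'
python3 - <<'E'
from h import *
for i in range(3):
    delta([.5673,-.2556,.044],-3); eyes.get_image("side")
delta([.5673,-.2556,.044],-3)
E
```

```text
clock: 6.38
position: [0.564, -0.2514, 0.107]
ee_rot: [0.006, 1.0, -0.025, 0.013]
contact_force: [0.6, -0.5, 0.4]
width: 0.0853
clock 6.38 pos [ 0.564  -0.2514  0.107 ] yaw -2.91 tilt [ 0.025  -0.0119] w 0.0853 F [ 0.6 -0.5  0.4]
turn 0.09 then d [ 1.9  3.4 63.1]
clock 6.43 pos [ 0.5674 -0.253   0.1129] yaw -2.9 tilt [ 0.0344 -0.017 ] w 0.0856 F [ 1.4 -0.5  1.7]
turn 0.1 then d [-2.4  1.6 68.9]
clock 6.48 pos [ 0.5682 -0.2534  0.1118] yaw -2.9 tilt [ 0.0361 -0.018 ] w 0.0856 F [ 0.4 -0.6 -0.6]
turn 0.1 then d [-3.3  1.1 67.8]
clock 6.53 pos [ 0.5672 -0.2529  0.1099] yaw -2.9 tilt [ 0.0336 -0.0166] w 0.0858 F [ 1.   1.3 -0.1]
turn 0.1 then d [-2.   1.7 65.9]
```

```bash
cat > hold.py <<'E'
import sys
from h import *
n=int(sys.argv[1]); a=[float(v) for v in sys.argv[2:]]
for i in range(n): eyes.get_image("side")
delta(a[:3] if len(a)>2 else None, a[3] if len(a)>3 else None)
E
python3 -m inch '[[1,0,0,-20,0],[1,0,0,-20,0],[1,0,0,-20,0],[1,0,0,-20,0]]'
python3 hold.py 3 .5673 -.2556 .044 -3
```

```text
clock: 6.87
position: [0.5615, -0.2489, 0.1896]
ee_rot: [0.006, 1.0, -0.025, 0.013]
contact_force: [0.7, -0.6, -0.2]
width: 0.0854
clock 7.02 pos [ 0.5627 -0.2496  0.1906] yaw -2.85 tilt [ 0.0296 -0.0141] w 0.0855 F [ 0.1  0.1 -0.6]
turn 0.15 then d [  0.4   3.9 146.7]
```

```bash
python3 -m inch '[[1,0,4,41,0]]'
python3 hold.py 3 
python3 -m inch '[[1,0,0,-41,0],[1,0,0,0,0]]'
python3 hold.py 3 
python3 -m inch '[[1,0,0,41,0]]'
python3 hold.py 3 
```

```text
clock: 7.1
position: [0.5685, -0.2562, 0.1565]
ee_rot: [0.01, 0.999, -0.025, 0.022]
contact_force: [2.2, -1.6, -0.7]
width: 0.0853
clock 7.25 pos [ 0.5609 -0.2526  0.1459] yaw -2.86 tilt [ 0.0216 -0.0094] w 0.0853 F [-0.   0.3  0.8]
turn 0 then d 0
clock: 7.42
position: [0.5586, -0.2511, 0.1856]
ee_rot: [0.002, 1.0, -0.025, 0.008]
contact_force: [2.0, -0.8, 1.5]
width: 0.0854
clock 7.57 pos [ 0.5553 -0.2492  0.1795] yaw -2.88 tilt [0.0061 0.0002] w 0.0859 F [ 0.4  0.6 -1.3]
turn 0 then d 0
clock: 7.65
position: [0.5609, -0.2521, 0.1458]
ee_rot: [0.004, 1.0, -0.025, 0.011]
contact_force: [2.9, -0.7, 0.7]
width: 0.0852
clock 7.8 pos [ 0.5533 -0.2477  0.136 ] yaw -2.88 tilt [-0.0004  0.004 ] w 0.0849 F [-0.2 -0.7  0.5]
turn 0 then d 0
```

```bash
python3 hold.py 0 .5673 -.2556 .044 -3
python3 -m inch '[[1,14,7,30,0]]'
python3 hold.py 3 .5673 -.2556 .044 -3
python3 -m inch '[[1,0,0,30,0]]'
python3 hold.py 3 .5673 -.2556 .044 -3
```

```text
clock 7.8 pos [ 0.5533 -0.2477  0.136 ] yaw -2.88 tilt [-0.0004  0.004 ] w 0.0849 F [-0.2 -0.7  0.5]
turn 0.12 then d [14.5  7.5 91.9]
clock: 7.88
position: [0.5689, -0.2562, 0.1118]
ee_rot: [0.0, 1.0, -0.025, 0.004]
contact_force: [1.8, -0.4, 1.2]
width: 0.0856
clock 8.03 pos [ 0.5664 -0.255   0.105 ] yaw -2.88 tilt [-0.0035  0.0058] w 0.0852 F [-0.1 -0.3  0.6]
turn 0.12 then d [ 1.2  0.9 61. ]
clock: 8.12
position: [0.5708, -0.2574, 0.0814]
ee_rot: [0.0, 1.0, -0.025, 0.004]
contact_force: [1.5, -0.1, 1.1]
width: 0.0854
clock 8.27 pos [ 0.5651 -0.2541  0.075 ] yaw -2.88 tilt [-0.0063  0.0075] w 0.0853 F [0.4 0.1 1. ]
turn 0.12 then d [ 2.5  1.6 31. ]
```

```bash
python3 -m inch '[[1,3,1.5,31,0]]'
python3 hold.py 2 .5673 -.2556 .044 -3
python3 -m inch '[[-0.5,0,0,0,0],[-1,0,0,0,0],[-1,0,0,0,0],[-1,0,0,0,0],[-1,0,0,0,0],[-1,0,0,0,0]]' 60
python3 hold.py 0 .5673 -.2556 .044 -3
```

```text
clock: 8.35
position: [0.5721, -0.2579, 0.051]
ee_rot: [-0.0, 1.0, -0.025, 0.003]
contact_force: [1.3, 0.2, 0.7]
width: 0.0856
clock 8.45 pos [ 0.5662 -0.2546  0.0431] yaw -2.88 tilt [-0.0102  0.0098] w 0.0852 F [-0.8  0.8  0.7]
turn 0.12 then d [ 1.1  0.9 -0.9]
clock: 8.95
position: [0.5688, -0.256, 0.0519]
ee_rot: [-0.003, 1.0, -0.025, -0.001]
contact_force: [0.3, -0.8, -1.5]
width: 0.0431
clock 8.95 pos [ 0.5688 -0.256   0.0519] yaw -2.87 tilt [-0.0023  0.0052] w 0.0431 F [ 0.3 -0.8 -1.5]
turn 0.13 then d [-1.5 -0.3  7.9]
```

```bash
python3 -m inch '[[-1,0,0,-35,0],[-1,0,0,-35,0],[-1,0,0,-35,0]]'
python3 hold.py 3
python3 - <<'E'
from h import *
p=shoot("wrist","w7"); delta([.5355,.0515,.16],-18)
E
```

```text
clock: 9.2
position: [0.5634, -0.2535, 0.1514]
ee_rot: [-0.007, 1.0, -0.025, -0.01]
contact_force: [0.3, -0.8, -1.4]
width: 0.0429
clock 9.35 pos [ 0.5667 -0.2553  0.1549] yaw -2.86 tilt [-0.0103  0.0095] w 0.0432 F [ 0.2  0.6 -1.5]
turn 0 then d 0
clock 9.4 pos [ 0.5651 -0.2545  0.1526] yaw -2.86 tilt [-0.0146  0.012 ] w 0.043 F [-0.1 -0.2 -1.9]
turn 15.14 then d [-122.9 -281.8   -3.3]
```

View pics/w7.png

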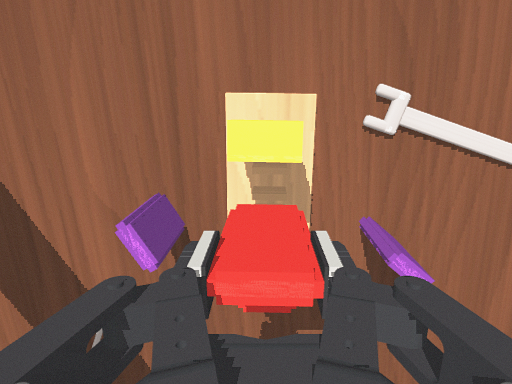

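```bash
cat > held.py <<'E'
from h import *
import sys
# tool coordinates of pixels of the near face, for an assumed tool y (mm)
p=eyes.get_image("wrist"); 
def f(u,y):
    d=p["mount"][:3,:3]@np.linalg.inv(p["K"])@np.array([u[0],u[1],1.]); c=p["mount"][:3,3]
    return np.round((c+d*(y-c[1])/d[1])*1000,1)
fr=p["frame"]
cv2.imwrite("pics/"+sys.argv[1]+".png",cv2.resize(fr[180:340,160:370,::-1],None,fx=3.6,fy=3.6,interpolation=cv2.INTER_CUBIC))
for a in sys.argv[2:]:
    u=list(map(float,a.split(","))); print(a,f(u[:2],u[2]/1000))
E
python3 held.py w8 236,205,-7 302,205,-7 216,278,-7 322,278,-7 214,302,7 322,302,7
```

```text
236,205,-7 [-17.9  -7.   47.4]
302,205,-7 [23.  -7.  47.5]
216,278,-7 [-17.7  -7.  -37.6]
322,278,-7 [ 20.8  -7.  -37.5]
214,302,7 [-19.9   7.  -31.9]
322,302,7 [ 22.5   7.  -31.8]
```

View pics/w8.png

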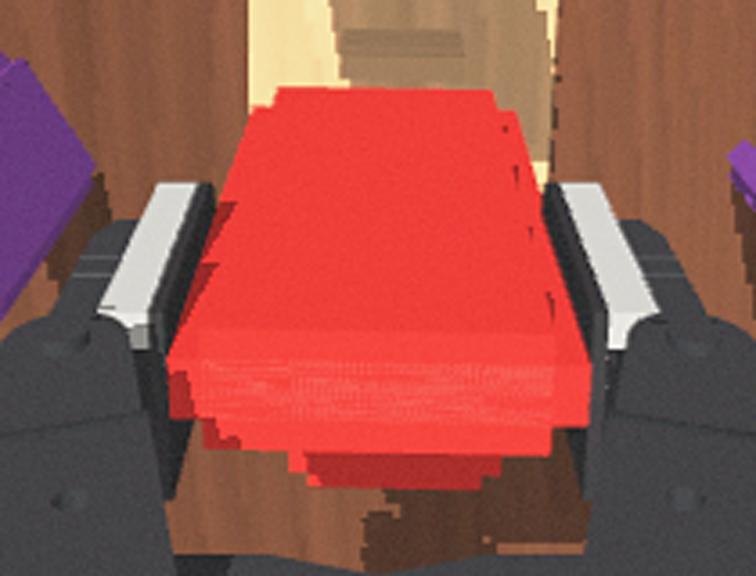

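```bash
python3 held.py w8 237,204.4,-7 297,204.4,-7 216,272.5,-7 313,272.5,-7 216,306,7 313,306,7 237,204.4,-9 297,204.4,-9  216,272.5,-9 313,272.5,-9 216,306,5 313,306,5  237,204.4,-5 297,204.4,-5 216,272.5,-5 313,272.5,-5 216,306,9 313,306,9
```

```text
237,204.4,-7 [-17.4  -7.   48.6]
297,204.4,-7 [20.1 -7.  48.7]
216,272.5,-7 [-18.3  -7.  -33.7]
313,272.5,-7 [ 18.1  -7.  -33.7]
216,306,7 [-18.8   7.  -34.4]
313,306,7 [ 18.6   7.  -34.4]
237,204.4,-9 [-16.8  -9.   42.5]
297,204.4,-9 [19.4 -9.  42.5]
216,272.5,-9 [-17.7  -9.  -37.2]
313,272.5,-9 [ 17.6  -9.  -37.1]
216,306,5 [-18.3   5.  -37.3]
313,306,5 [ 18.1   5.  -37.2]
237,204.4,-5 [-17.9  -5.   54.7]
297,204.4,-5 [20.7 -5.  54.8]
216,272.5,-5 [-18.9  -5.  -30.2]
313,272.5,-5 [ 18.7  -5.  -30.2]
216,306,9 [-19.2   9.  -31.6]
313,306,9 [ 19.1   9.  -31.6]
```

```bash
python3 -m inch '[[-1,0,0,-8,5],[-1,0,0,-5,5],[-1,0,0,0,5]]'
python3 hold.py 2 .5313 .0508 .17 -18
```

```text
clock: 9.75
position: [0.5604, -0.2517, 0.1571]
ee_rot: [-0.008, 0.987, -0.16, -0.017]
contact_force: [0.6, 0.4, -1.0]
width: 0.0431
clock 9.85 pos [ 0.56   -0.2515  0.1563] yaw -18.17 tilt [-0.0314  0.022 ] w 0.043 F [-0.9  0.3 -1.3]
turn -0.17 then d [-121.1 -278.7   -6.1]
```

```bash
python3 -m inch '[[-1,-13,-30,-5,0],[-1,-13,-30,-5,0],[-1,-13,-30,-5,0],[-1,-13,-30,-5,0],[-1,-13,-30,-5,0],[-1,-13,-30,0,0],[-1,-13,-30,0,0],[-1,-13,-30,0,0],[-1,-13,-30,0,0]]'
python3 hold.py 3 .5313 .0508 .17 -18
```

```text
clock: 10.6
position: [0.5258, 0.0457, 0.1767]
ee_rot: [-0.009, 0.988, -0.152, -0.028]
contact_force: [-0.5, 0.1, -0.7]
width: 0.0429
clock 10.75 pos [0.5257 0.0464 0.1768] yaw -17.25 tilt [-0.0522  0.0254] w 0.0432 F [-0.2 -1.6  0. ]
turn 0.75 then d [ 4.4 -5.9  6.6]
```

```bash
python3 -m inch '[[-1,3,-3,-35,0.7]]'
python3 hold.py 3
python3 -m inch '[[-1,0,0,35,0],[-1,0,0,0,0]]'
python3 hold.py 3 
python3 -m inch '[[-1,0,0,-35,0]]'
python3 hold.py 3
python3 -m inch '[[-1,0,0,35,0],[-1,0,0,0,0]]'
python3 hold.py 3 .5313 .0508 .17 -18
```

```text
clock: 10.83
position: [0.5252, 0.0474, 0.205]
ee_rot: [-0.007, 0.987, -0.155, -0.036]
contact_force: [0.5, 0.6, -1.9]
width: 0.0429
clock 10.98 pos [0.5332 0.0465 0.2129] yaw -17.9 tilt [-0.0477  0.0245] w 0.0433 F [-0.7  1.3 -1.5]
turn 0 then d 0
clock: 11.15
position: [0.5317, 0.0452, 0.1767]
ee_rot: [-0.008, 0.987, -0.156, -0.025]
contact_force: [-1.6, 0.9, -2.4]
width: 0.0433
clock 11.3 pos [0.5369 0.0452 0.1829] yaw -17.91 tilt [-0.0339  0.0231] w 0.0429 F [ 0.5  0.2 -0.8]
turn 0 then d 0
clock: 11.38
position: [0.5339, 0.0442, 0.2128]
ee_rot: [-0.008, 0.987, -0.156, -0.025]
contact_force: [0.4, -0.2, -2.1]
width: 0.0428
clock 11.53 pos [0.5408 0.0438 0.2213] yaw -17.93 tilt [-0.026   0.0225] w 0.0428 F [-0.   0.4 -1.2]
turn 0 then d 0
clock: 11.7
position: [0.5414, 0.0441, 0.1881]
ee_rot: [-0.009, 0.988, -0.156, -0.012]
contact_force: [-2.1, -0.3, -2.4]
width: 0.0431
clock 11.85 pos [0.5462 0.0439 0.1938] yaw -17.94 tilt [-0.0084  0.0215] w 0.0433 F [-0.7 -1.2 -2.2]
turn 0.06 then d [-15.9  -1.5  24.1]
```

```bash
python3 -m inch '[[-1,-16,-2,10,0]]'
python3 hold.py 3 .5314 .0514 .10 -18
python3 -m inch '[[-1,0,0,15,0]]'
python3 hold.py 3 .5314 .0514 .10 -18
```

```text
clock: 11.93
position: [0.5363, 0.0498, 0.1869]
ee_rot: [-0.01, 0.988, -0.156, -0.001]
contact_force: [0.6, -0.0, -0.7]
width: 0.0428
clock 12.08 pos [0.5311 0.0512 0.1848] yaw -17.9 tilt [-0.0084  0.0214] w 0.0429 F [-0.2  0.2 -1.1]
turn 0.1 then d [ 1.4  1.2 84.8]
clock: 12.17
position: [0.5343, 0.0512, 0.1733]
ee_rot: [-0.01, 0.988, -0.155, -0.002]
contact_force: [0.6, 0.7, -0.9]
width: 0.0431
clock 12.32 pos [0.5312 0.0513 0.17  ] yaw -17.89 tilt [-0.0089  0.0213] w 0.0429 F [-0.9 -0.6 -1.2]
turn 0.11 then d [ 1.2  1.1 70. ]
```

```bash
python3 - <<'E'
from h import *
p=shoot("wrist","w9")
q=shoot("side"); cv2.imwrite("pics/s9.png",cv2.resize(q["frame"][90:210,180:300,::-1],None,fx=5,fy=5,interpolation=cv2.INTER_CUBIC))
E
```

```text
(no output)
```

View pics/w9.png

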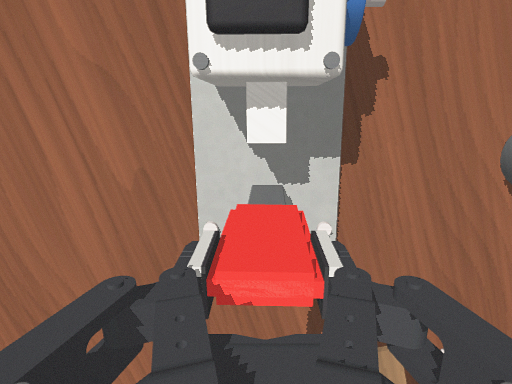

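View pics/s9.png

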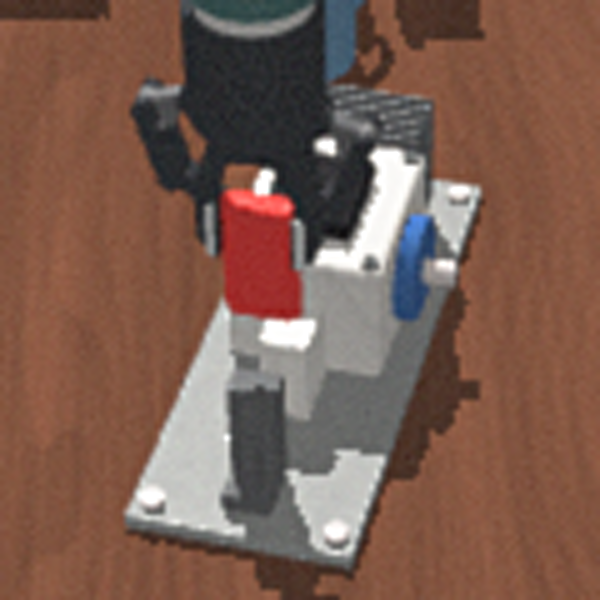

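```bash
python3 - <<'E'
from h import *
s=manip.get_state(); p=shoot("wrist")
cv2.imwrite("pics/w10.png",cv2.resize(p["frame"][70:220,190:350,::-1],None,fx=4,fy=4,interpolation=cv2.INTER_CUBIC))
a=np.radians(-18);X=np.array([np.cos(a),np.sin(a),0]);Y=np.array([-np.sin(a),np.cos(a),0])
for n,u,z in [("bossL",(246.5,142.5),.07),("bossR",(286.5,142.5),.07),("stopL",(250,185.5),.09),("stopR",(285,185.5),.09)]:
    w=onplane(p,u,z); print(n,np.round(w,4),np.round([X@w*1e3,Y@w*1e3],1))
M=q2R(s["ee_rot"])
for n,v in [("bottom centre",(0,-.002,.0425)),("top centre",(0,-.002,-.0375))]:
    w=s["position"]+M@np.array(v); print(n,np.round(w,4),np.round([X@w*1e3,Y@w*1e3],1))
E
```

```text
bossL [0.5296 0.0948 0.07  ] [474.4 253.8]
bossR [0.5584 0.0855 0.07  ] [504.6 253.9]
stopL [0.5242 0.0665 0.09  ] [478.  225.2]
stopR [0.5481 0.0588 0.09  ] [503.1 225.3]
bottom centre [0.5322 0.0541 0.1281] [489.4 215.9]
top centre [0.5327 0.0524 0.2081] [490.5 214.5]
```

View pics/w10.png

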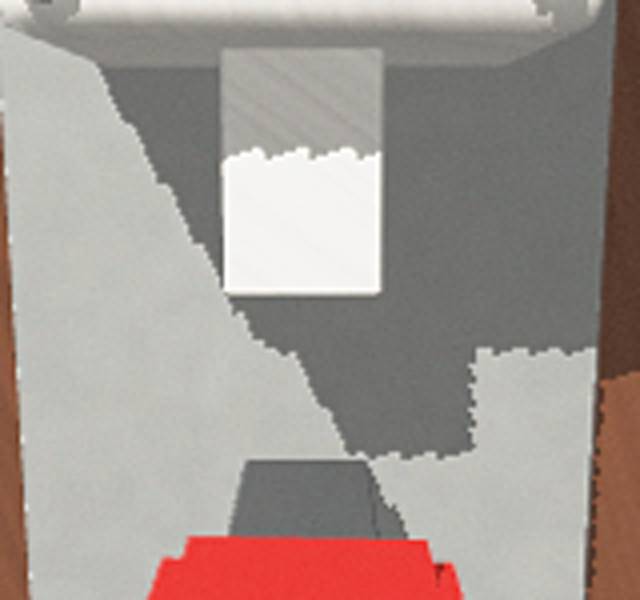

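```bash
python3 - <<'E'
from h import *
p=shoot("wrist")
a=np.radians(-18);X=np.array([np.cos(a),np.sin(a),0]);Y=np.array([-np.sin(a),np.cos(a),0])
for u in [(251,185),(282,185)]:
    w=onplane(p,u,.01); print(np.round([X@w*1e3,Y@w*1e3],1))
E
python3 -m inch '[[-1,1,0.5,35,0]]'
python3 hold.py 3 .5314 .0514 .0525 -18
python3 -m inch '[[-1,0,0,25,0]]'
python3 hold.py 3 .5314 .0514 .0525 -18
```

```text
[474.1 206.2]
[504.3 206.4]
clock: 12.6
position: [0.5382, 0.0511, 0.1416]
ee_rot: [-0.011, 0.988, -0.156, 0.003]
contact_force: [1.5, -0.2, -1.0]
width: 0.0429
clock 12.75 pos [0.5307 0.0513 0.1343] yaw -17.91 tilt [-0.0119  0.0216] w 0.0435 F [-0.7 -0.7 -0.7]
turn 0.09 then d [ 2.2  1.1 81.8]
clock: 12.83
position: [0.5349, 0.0516, 0.114]
ee_rot: [-0.01, 0.988, -0.156, -0.002]
contact_force: [1.1, 0.1, -1.2]
width: 0.0429
clock 12.98 pos [0.5295 0.0519 0.1093] yaw -17.91 tilt [-0.0144  0.0217] w 0.0428 F [-0.1  0.2 -0.3]
turn 0.09 then d [ 3.1  0.8 56.8]
```

Stop face at 206.3 mm along fixture y and boss at about 253, so the gap is about 47 mm. I'll keep descending.

```bash
python3 -m inch '[[-1,3,0.5,25,0]]'
python3 hold.py 3 .5314 .0514 .0525 -18
python3 -m inch '[[-1,1,0,25,0]]'
python3 hold.py 3 .5314 .0514 .0525 -18
```

```text
clock: 13.07
position: [0.5361, 0.051, 0.0892]
ee_rot: [-0.01, 0.988, -0.156, -0.004]
contact_force: [1.8, 0.1, -0.6]
width: 0.0431
clock 13.22 pos [0.5314 0.051  0.0846] yaw -17.91 tilt [-0.0163  0.0218] w 0.0431 F [-0.5 -0.7 -1.1]
turn 0.09 then d [ 0.6  0.2 32.1]
clock: 13.3
position: [0.5365, 0.0511, 0.0646]
ee_rot: [-0.01, 0.988, -0.156, -0.004]
contact_force: [1.9, 0.2, -0.7]
width: 0.0433
clock 13.45 pos [0.5313 0.0513 0.0601] yaw -17.91 tilt [-0.0181  0.0219] w 0.043 F [-0.8 -0.1 -0.3]
turn 0.09 then d [0.2 0.  7.6]
```

```bash
python3 -m inch '[[-1,0.5,0,6,0]]'
python3 hold.py 3 .5314 .0514 .0525 -18
python3 -m inch '[[-1,0,0,4,0]]'
python3 hold.py 2 .5314 .0514 .0525 -18
python3 - <<'E'
from h import *
q=shoot("side"); cv2.imwrite("pics/s11.png",cv2.resize(q["frame"][90:210,180:300,::-1],None,fx=5,fy=5,interpolation=cv2.INTER_CUBIC))
E
```

```text
clock: 13.53
position: [0.5331, 0.0513, 0.0561]
ee_rot: [-0.01, 0.988, -0.156, -0.009]
contact_force: [0.2, 0.1, -0.7]
width: 0.0431
clock 13.68 pos [0.5321 0.0513 0.0549] yaw -17.9 tilt [-0.0171  0.0218] w 0.0431 F [-0.5 -0.  -1.2]
turn 0.1 then d [-0.6  0.2  2.4]
clock: 13.77
position: [0.533, 0.0514, 0.0521]
ee_rot: [-0.01, 0.988, -0.156, -0.009]
contact_force: [-0.1, -0.1, -0.9]
width: 0.0431
clock 13.87 pos [0.5324 0.0514 0.0512] yaw -17.9 tilt [-0.0161  0.0218] w 0.043 F [ 0.7  0.3 -1.5]
turn 0.1 then d [-1.   0.3 -1.3]
```

View pics/s11.png

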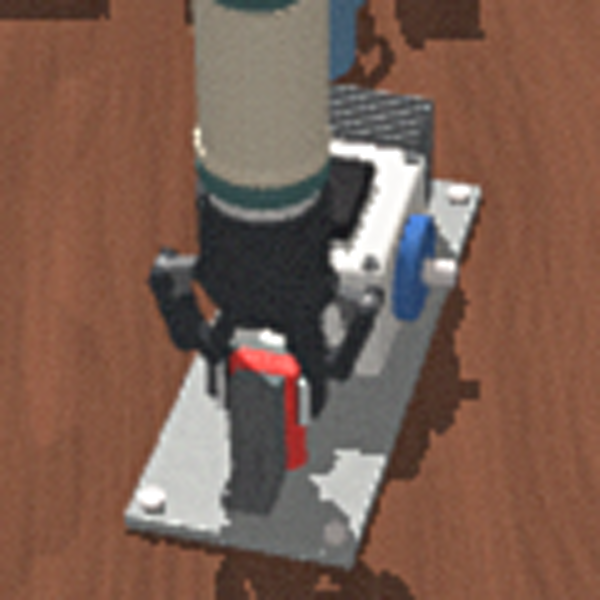

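```bash
python3 -m inch '[[-1,0,0,2,0]]'
python3 hold.py 2 
python3 -m inch '[[-1,0,0,2,0]]'
python3 hold.py 2 
```

```text
clock: 14.0
position: [0.5324, 0.0516, 0.0509]
ee_rot: [-0.01, 0.988, -0.156, -0.01]
contact_force: [-5.8, 0.3, 25.9]
width: 0.0429
clock 14.1 pos [0.5324 0.0515 0.051 ] yaw -17.89 tilt [-0.0157  0.0219] w 0.0432 F [-2.5 -0.7 11.3]
turn 0 then d 0
clock: 14.18
position: [0.5324, 0.0516, 0.051]
ee_rot: [-0.01, 0.988, -0.156, -0.009]
contact_force: [-4.6, -0.9, 13.9]
width: 0.0432
clock 14.28 pos [0.5324 0.0516 0.051 ] yaw -17.89 tilt [-0.0149  0.0217] w 0.0429 F [-4.3  0.2 12.3]
turn 0 then d 0
```

```bash
python3 -m inch '[[-1,0,3,-0.5,0]]'
python3 hold.py 2 
python3 -m inch '[[0.6,0,0,0,0],[0.6,0,0,0,0],[0.6,0,0,0,0],[0.6,0,0,0,0]]'
python3 hold.py 2 
```

```text
clock: 14.37
position: [0.5318, 0.0497, 0.0522]
ee_rot: [-0.011, 0.988, -0.156, -0.009]
contact_force: [3.4, 13.6, -9.0]
width: 0.043
clock 14.47 pos [0.532  0.0499 0.0521] yaw -17.95 tilt [-0.0132  0.0243] w 0.043 F [0.6 4.2 1.4]
turn 0 then d 0
clock: 14.8
position: [0.532, 0.0494, 0.0524]
ee_rot: [-0.01, 0.988, -0.156, -0.008]
contact_force: [0.5, 0.3, 0.8]
width: 0.0682
clock 14.9 pos [0.532  0.0495 0.0524] yaw -17.92 tilt [-0.0129  0.0234] w 0.0688 F [ 0.2 -0.8 -0.4]
turn 0 then d 0
```

```bash
for i in 1 2 3; do python3 -m inch '[[0.6,0,0,-40,0]]' >/dev/null; python3 hold.py 2 .5614 -.2949 .16 -3; done
python3 - <<'E'
from h import *
p=shoot("wrist","w12")
q=shoot("side"); cv2.imwrite("pics/s12.png",cv2.resize(q["frame"][90:210,180:300,::-1],None,fx=5,fy=5,interpolation=cv2.INTER_CUBIC))
E
```

```text
clock 15.08 pos [0.5361 0.0482 0.0963] yaw -17.92 tilt [-0.0042  0.0228] w 0.0685 F [ 1.  -0.5  0.3]
turn -14.92 then d [ 42.8 339.7 -71.6]
clock 15.27 pos [0.5403 0.047  0.1388] yaw -17.92 tilt [0.007 0.022] w 0.0685 F [ 1.3 -0.3  0.1]
turn -14.92 then d [ 39.1 339.7 -28.6]
clock 15.45 pos [0.5436 0.0458 0.1803] yaw -17.93 tilt [0.0185 0.0213] w 0.068 F [ 0.5 -0.7  0.5]
turn -14.93 then d [ 35.3 339.7  13.4]
```

View pics/w12.png

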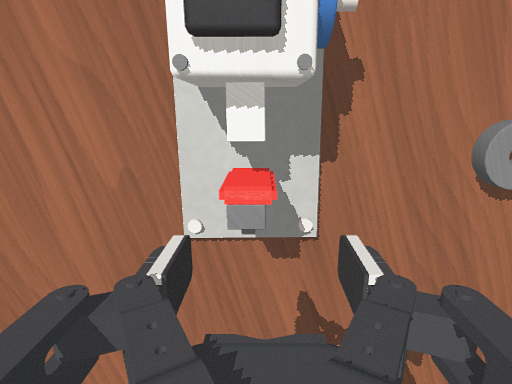

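View pics/s12.png

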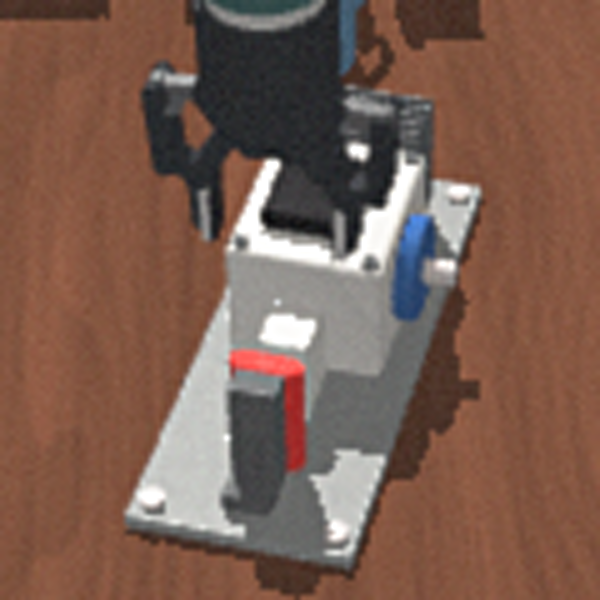

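```bash
python3 -m inch '[[0.6,4,30,0,-7],[0.6,4,38,0,-7],[0.6,4,38,0,-1],[0.6,4,38,0,0],[0.6,4,38,0,0],[0.6,4,38,0,0],[0.6,4,38,0,0],[0.6,4,38,0,0]]'
python3 hold.py 3 .5614 -.2949 .10 -3
```

```text
clock: 16.22
position: [0.5382, -0.2489, 0.1568]
ee_rot: [-0.017, 1.0, -0.018, -0.004]
contact_force: [1.0, -0.4, 0.0]
width: 0.0681
clock 16.37 pos [ 0.5384 -0.2501  0.1562] yaw -2.25 tilt [-0.0072  0.0332] w 0.0683 F [0.1 0.9 0.2]
turn 0.75 then d [25.8 45.4 54.5]
```

```bash
python3 -m inch '[[0.6,18,30,0,0.7]]' >/dev/null; python3 hold.py 2 .5614 -.2949 .10 -3
python3 -m inch '[[0.6,8,15,25,0],[0.6,0,0,0,0]]' ; python3 hold.py 3 .5614 -.2949 .10 -3
```

```text
clock 16.55 pos [ 0.5564 -0.2834  0.1531] yaw -3.04 tilt [-0.0071  0.0317] w 0.068 F [-0.2 -0.3 -0.4]
turn -0.04 then d [ 6.  12.9 52.7]
clock: 16.72
position: [0.5637, -0.2964, 0.1255]
ee_rot: [-0.017, 1.0, -0.026, -0.005]
contact_force: [-0.5, -0.5, -0.8]
width: 0.0682
clock 16.87 pos [ 0.5648 -0.2951  0.1308] yaw -2.92 tilt [-0.0031  0.0316] w 0.0685 F [ 0.3 -0.2  0.2]
turn 0.08 then d [-3.3  1.  30.8]
```

```bash
python3 -m inch '[[0.6,-3,1,30,0]]' >/dev/null; python3 hold.py 2 .5614 -.2949 .045 -3
python3 - <<'E'
from h import *
p=shoot("wrist","w13")
E
```

```text
clock 17.05 pos [ 0.5589 -0.2919  0.0986] yaw -2.85 tilt [-0.0092  0.0361] w 0.0684 F [-1.2  1.5 -0.6]
turn 0.15 then d [ 3.2  4.8 53.4]
```

View pics/w13.png

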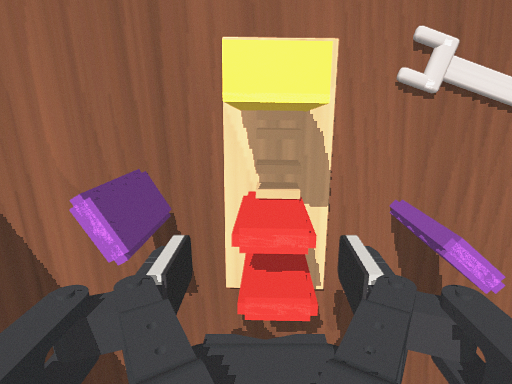

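```bash
python3 -m inch '[[0.6,3,5,27,0]]' >/dev/null; python3 hold.py 2 .5614 -.2949 .045 -3
python3 -m inch '[[0.6,2,1,27,0]]' >/dev/null; python3 hold.py 3 .5614 -.2949 .045 -3
```

```text
clock 17.28 pos [ 0.5614 -0.2957  0.0717] yaw -2.84 tilt [-0.0103  0.0369] w 0.0678 F [-0.6  0.2 -0.4]
turn 0.16 then d [ 0.3  0.2 26.7]
clock 17.52 pos [ 0.5622 -0.2948  0.0447] yaw -2.82 tilt [-0.0129  0.0388] w 0.0685 F [-0.4  0.   0.6]
turn 0.18 then d [-0.8  0.1 -0.3]
```

```bash
python3 -m inch '[[-1,0,0,0,0],[-1,0,0,0,0],[-1,0,0,0,0],[-1,0,0,0,0]]' 60; python3 hold.py 2
for i in 1 2 3; do python3 -m inch '[[-1,0,0,-36,0]]' >/dev/null; python3 hold.py 2 .5314 .0514 .17 -18; done
python3 held.py w14 237,204.4,-9
```

```text
clock: 17.85
position: [0.5645, -0.296, 0.051]
ee_rot: [-0.017, 1.0, -0.025, -0.004]
contact_force: [0.8, 0.1, -0.7]
width: 0.0427
clock 17.95 pos [ 0.5645 -0.296   0.0508] yaw -2.81 tilt [-0.0068  0.0347] w 0.043 F [-0.6 -0.9 -0.2]
turn 0 then d 0
clock 18.13 pos [ 0.5677 -0.2994  0.0916] yaw -2.82 tilt [0.0012 0.0293] w 0.0429 F [ 1.3 -1.5 -0.1]
turn 15.18 then d [-143.6 -324.5  -68.2]
clock 18.32 pos [ 0.5712 -0.3029  0.1333] yaw -2.82 tilt [0.0113 0.0223] w 0.0431 F [0.9 0.1 0.1]
turn 15.18 then d [-147.2 -325.5  -29.3]
clock 18.5 pos [ 0.5741 -0.3061  0.1748] yaw -2.82 tilt [0.0216 0.0151] w 0.043 F [ 0.7 -1.2 -0. ]
turn 15.18 then d [-151.1 -326.6    9.2]
237,204.4,-9 [-16.8  -9.   42.5]
```

View pics/w14.png

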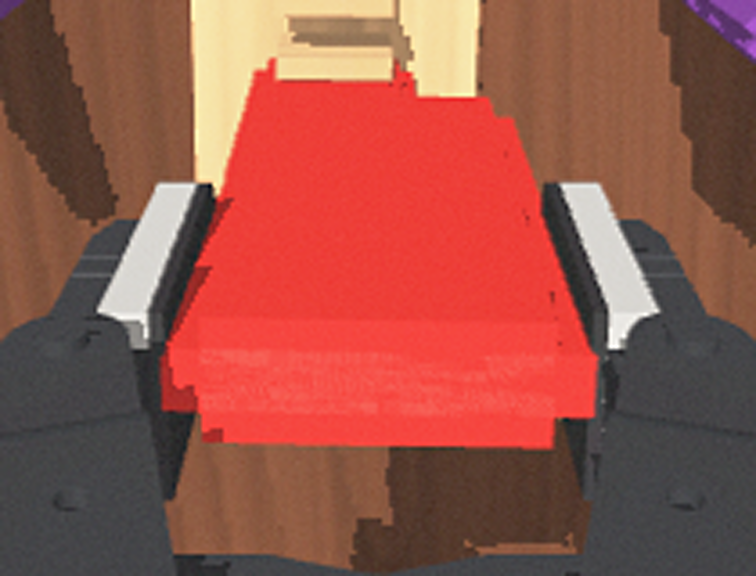

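```bash
python3 held.py w15 296,207,-9 216,268.9,-9 313.8,268.9,-9 216,304,5 313.8,304,5 296,207,-8 216,268.9,-8  216,304,6 296,207,-10 216,268.9,-10 216,304,4
```

```text
296,207,-9 [18.3 -9.  37.6]
216,268.9,-9 [-18.1  -9.  -34.6]
313.8,268.9,-9 [ 18.2  -9.  -34.6]
216,304,5 [-18.5   5.  -36. ]
313.8,304,5 [ 18.5   5.  -36. ]
296,207,-8 [18.6 -8.  40.6]
216,268.9,-8 [-18.4  -8.  -32.8]
216,304,6 [-18.7   6.  -34.6]
296,207,-10 [ 18.  -10.   34.6]
216,268.9,-10 [-17.8 -10.  -36.4]
216,304,4 [-18.2   4.  -37.5]
```

```bash
cat > bot.py <<'E'
# TCP shift needed to bring held point (tool mm) to fixture coords (mm), z mm
from h import *
import sys
v=np.array(list(map(float,sys.argv[1:4])));t=np.array(list(map(float,sys.argv[4:7])))
for i in range(int(sys.argv[7])): eyes.get_image("side")
a=np.radians(-18);F=np.array([[np.cos(a),np.sin(a),0],[-np.sin(a),np.cos(a),0],[0,0,1]])
s=manip.get_state();M=q2R(s["ee_rot"])
w=F@(s["position"]*1e3+M@v)
yaw=np.degrees(np.arctan2(M[1,0],M[0,0]))
print("clock",round(s["clock"],2),"z",round(s["position"][2],4),"pt",np.round(w,1),"tilt",np.round(M[:2,2],3),"turn",round(yaw+18,2),"d",np.round(M.T@F.T@(t-w),1),"w",round(s["width"],4),"F",np.round(F@s["contact_force"],1))
E
python3 -m inch '[[-1,-17,-36,0,5],[-1,-16,-36,0,5],[-1,-16,-36,0,5],[-1,-16,-36,0,0],[-1,-16,-36,0,0],[-1,-16,-36,0,0],[-1,-16,-36,0,0],[-1,-16,-36,0,0]]'
python3 bot.py 0 0 43 489.5 229.5 115 3
```

```text
clock: 19.27
position: [0.5128, 0.009, 0.1611]
ee_rot: [-0.01, 0.986, -0.169, -0.002]
contact_force: [1.8, -0.2, -0.7]
width: 0.043
clock 19.42 z 0.1613 pt [484.1 168.9 118.3] tilt [-0.001  0.022] turn -1.11 d [  4.2 -60.6   4.5] w 0.0429 F [ 0.6 -0.6 -0.5]
```

```bash
python3 -m inch '[[-1,4,-32,-4,-1.1]]' >/dev/null
python3 bot.py 0 0 43 489.5 229.5 115 2
python3 -m inch '[[-1,0,-26,0,0]]' >/dev/null
python3 bot.py 0 0 43 489.5 229.5 115 3
```

```text
clock 19.6 z 0.1654 pt [489.7 203.2 122.4] tilt [-0.     0.023] turn 0.09 d [ -0.1 -26.2   8. ] w 0.0428 F [ 0.5 -1.8 -1. ]
clock 19.83 z 0.165 pt [490. 229. 122.] tilt [-0.001  0.023] turn 0.13 d [-0.5 -0.4  7. ] w 0.0427 F [ 0.3 -0.4 -0.7]
```

```bash
python3 - <<'E'
from h import *
p=shoot("wrist","w16")
cv2.imwrite("pics/w16.png",cv2.resize(p["frame"][60:320,170:360,::-1],None,fx=2.9,fy=2.2,interpolation=cv2.INTER_CUBIC))
q=shoot("side"); cv2.imwrite("pics/s16.png",cv2.resize(q["frame"][90:210,180:300,::-1],None,fx=4.5,fy=4.5,interpolation=cv2.INTER_CUBIC))
E
```

```text
(no output)
```

View pics/w16.png

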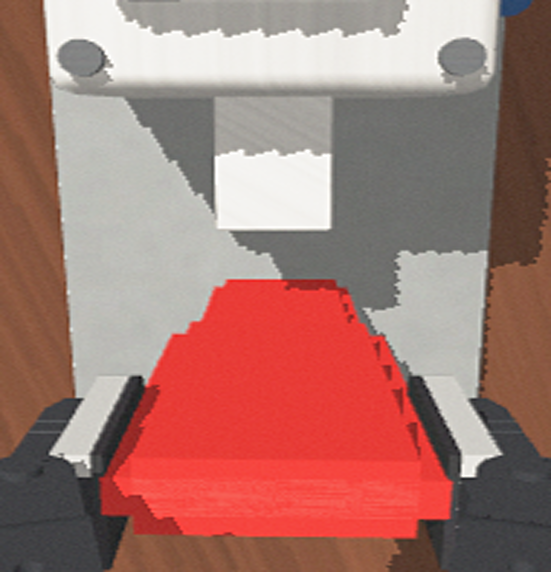

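View pics/s16.png

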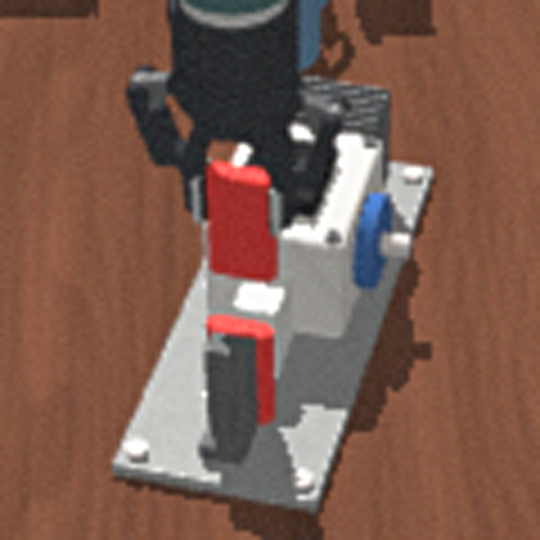

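```bash
python3 -m inch '[[-1,-0.5,-3,25,0]]' >/dev/null
python3 bot.py 0 0 43 489.5 232 10 2
python3 -m inch '[[-1,1,0,28,0]]' >/dev/null
python3 bot.py 0 0 43 489.5 232 10 2
```

```text
clock 20.12 z 0.1373 pt [486.3 229.2  94.3] tilt [-0.009  0.022] turn -0.02 d [ 4.5 -1.2 84.3] w 0.0431 F [-1.4  0.1 -1.4]
clock 20.3 z 0.1064 pt [483.6 227.6  63.5] tilt [-0.018  0.022] turn -0.08 d [ 7.1 -3.6 53.4] w 0.0431 F [-0.9 -1.3 -1.2]
```

```bash
python3 -m inch '[[-1,6,-3.5,0,0]]' >/dev/null
python3 bot.py 0 0 43 489.5 232 10 3
python3 -m inch '[[-1,2,-0.5,25,0]]' >/dev/null
python3 bot.py 0 0 43 489.5 232 10 3
```

```text
clock 20.53 z 0.1076 pt [491.2 231.2  64.6] tilt [-0.015  0.022] turn -0.1 d [-0.5  0.1 54.6] w 0.0429 F [ 0.3  0.7 -1. ]
clock 20.77 z 0.0824 pt [491.9 231.9  39.5] tilt [-0.017  0.022] turn -0.09 d [-1.7  0.3 29.5] w 0.043 F [-0.6  0.1 -0.2]
```

```bash
python3 -m inch '[[-1,0,0,22,0]]' >/dev/null
python3 bot.py 0 0 43 489.5 232 10 3
python3 -m inch '[[-1,-0.5,0,5,0]]' >/dev/null
python3 bot.py 0 0 43 489.5 232 10 3
```

```text
clock 21.0 z 0.0606 pt [490.4 232.   17.6] tilt [-0.02   0.022] turn -0.09 d [-0.7  0.1  7.6] w 0.0433 F [ 0.3 -0.6 -0.7]
clock 21.23 z 0.0563 pt [490.  232.2  13.3] tilt [-0.019  0.022] turn -0.09 d [-0.4  0.2  3.3] w 0.0431 F [-0.7  1.1 -1.1]
```

```bash
python3 -m inch '[[-1,0,0,3,0]]' >/dev/null
python3 bot.py 0 0 43 489.5 232 10 2
python3 -m inch '[[-1,0,0,2.5,0]]' >/dev/null
python3 bot.py 0 0 43 489.5 232 10 2
```

```text
clock 21.42 z 0.0535 pt [490.  232.2  10.5] tilt [-0.019  0.022] turn -0.08 d [-0.5  0.2  0.5] w 0.0431 F [-0.1 -0.1 -0.6]
clock 21.6 z 0.0508 pt [489.7 232.2   7.8] tilt [-0.019  0.022] turn -0.08 d [-0.3  0.2 -2.2] w 0.0431 F [-0.2  0.4 -1.1]
```

```bash
python3 -m inch '[[-1,0,0,2,0]]' >/dev/null
python3 bot.py 0 0 43 489.5 232 10 2
python3 -m inch '[[-1,0,0,1,0]]' >/dev/null
python3 bot.py 0 0 43 489.5 232 10 2
```

```text
clock 21.78 z 0.0505 pt [489.9 232.3   7.5] tilt [-0.018  0.022] turn -0.07 d [-0.4  0.2 -2.5] w 0.0433 F [-3.5 -0.7 11.3]
clock 21.97 z 0.0505 pt [489.8 232.3   7.5] tilt [-0.018  0.022] turn -0.07 d [-0.4  0.3 -2.5] w 0.0432 F [-1.7 -0.8  6.9]
```

```bash
python3 -m inch '[[-1,0,3,-0.3,0]]' >/dev/null
python3 bot.py 0 0 43 489.5 227 10 2
python3 -m inch '[[-1,0,2.5,0,0]]' >/dev/null
python3 bot.py 0 0 43 489.5 227 10 2
```

```text
clock 22.15 z 0.0508 pt [490.  229.1   7.8] tilt [-0.018  0.021] turn -0.07 d [-0.6  2.  -2.2] w 0.0431 F [ 0.3  0.4 -0.8]
clock 22.33 z 0.0506 pt [489.8 228.    7.7] tilt [-0.017  0.025] turn -0.19 d [-0.3  1.  -2.4] w 0.0427 F [-1.2  5.   1.6]
```

```bash
python3 -m inch '[[0.6,0,0,0,0],[0.6,0,0,0,0],[0.6,0,0,0,0],[0.6,0,0,0,0]]' > /dev/null
python3 bot.py 0 0 43 489.5 227 10 2
for i in 1 2 3; do python3 -m inch '[[0.6,0,0,-38,0]]' >/dev/null; python3 hold.py 2 .5665 -.2137 .16 -3; done
python3 - <<'E'
from h import *
p=shoot("wrist","w17")
cv2.imwrite("pics/w17.png",cv2.resize(p["frame"][60:260,150:350,::-1],None,fx=3,fy=3,interpolation=cv2.INTER_CUBIC))
q=shoot("side"); cv2.imwrite("pics/s17.png",cv2.resize(q["frame"][90:210,180:300,::-1],None,fx=4.5,fy=4.5,interpolation=cv2.INTER_CUBIC))
import pickle; pickle.dump(p,open("w17.pkl","wb"))
E
```

```text
clock 22.77 z 0.0498 pt [489.8 227.6   6.8] tilt [-0.018  0.024] turn -0.19 d [-0.3  0.5 -3.2] w 0.0684 F [-0.4 -0.1 -0.7]
clock 22.95 pos [0.5411 0.0629 0.0916] yaw -18.19 tilt [-0.0094  0.0238] w 0.0678 F [1.2 0.2 0.7]
turn -15.19 then d [ 39.2 273.2 -75.2]
clock 23.13 pos [0.5455 0.0618 0.1342] yaw -18.19 tilt [0.0018 0.0234] w 0.0685 F [-0.2 -0.9  0.9]
turn -15.19 then d [ 35.4 273.3 -32.3]
clock 23.32 pos [0.5493 0.0607 0.1758] yaw -18.19 tilt [0.0133 0.023 ] w 0.0684 F [ 0.9 -0.1 -0.4]
turn -15.19 then d [ 31.4 273.4   9.7]
```

View pics/w17.png

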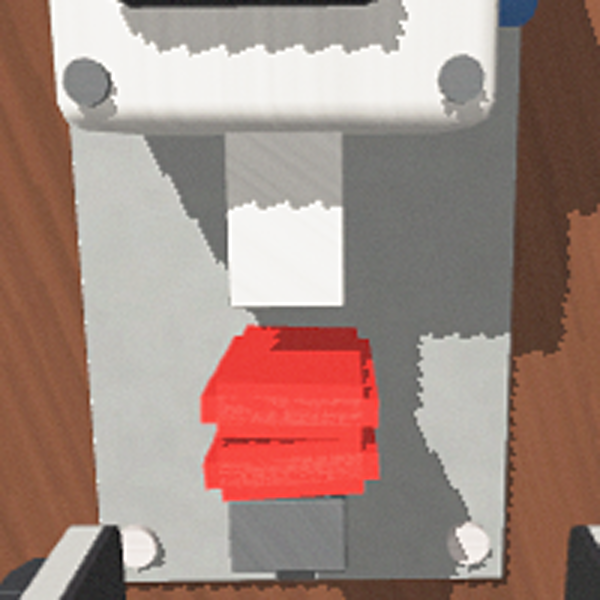

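View pics/s17.png

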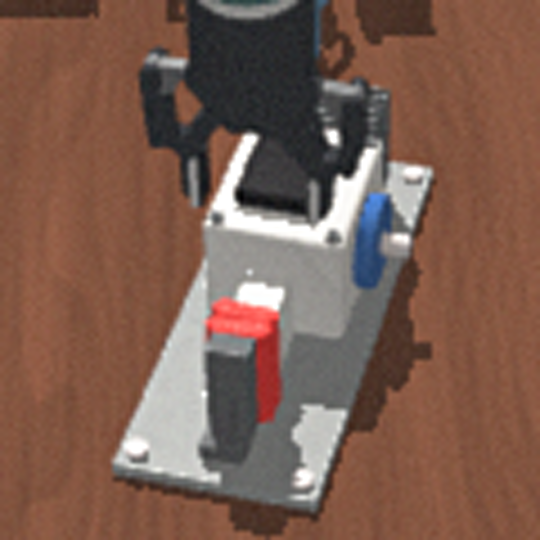

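```bash
python3 - <<'E'
from h import *
import pickle
p=pickle.load(open("w17.pkl","rb"))
a=np.radians(-18);X=np.array([np.cos(a),np.sin(a),0]);Y=np.array([-np.sin(a),np.cos(a),0])
for n,u,v,z in [("bossL",231,306,.07),("bossR",343,305,.07),("s2footL",247,326,.01),("s2footR",354,328,.01),("s2topL",217,396,.09),("s2topR",363,392,.09),("s2backL",217,435,.09),("s2backR",365,425,.09),("s1topL",217,457,.09),("s1topR",363,453,.09),("s1backL",222,499,.09),("s1backR",364,492,.09),("stopL",230,502,.09),("stopR",345,498,.09)]:
    w=onplane(p,(150+u/3,60+v/3),z); print(n,np.round([X@w*1e3,Y@w*1e3],1))
E
```

```text
bossL [474.3 253.3]
bossR [503.6 253.5]
s2footL [472.4 237.2]
s2footR [507.3 236.4]
s2topL [472.5 234.2]
s2topR [508.4 235. ]
s2backL [472.1 224.2]
s2backR [508.9 226.6]
s1topL [471.9 218.4]
s1topR [508.4 219.3]
s1backL [472.8 207.3]
s1backR [508.7 209. ]
stopL [474.8 206.5]
stopR [503.9 207.4]
```

Both spacers stand against the stop, with about 17–18 mm left before the boss. Next is the wedge.

```bash
python3 -m inch '[[0.6,5,30,0,-5],[0.6,5,38,0,-5],[0.6,5,38,0,-5],[0.6,5,38,0,0],[0.6,5,38,0,0],[0.6,4,36,0,0]]' >/dev/null
python3 hold.py 3 .5665 -.2137 .13 -3
```

```text
clock 24.07 pos [ 0.5419 -0.157   0.1572] yaw -1.93 tilt [-0.008   0.0315] w 0.0686 F [-0.9  1.2  0.1]
turn 1.07 then d [27.8 56.1 25.2]
```

```bash
python3 -m inch '[[0.6,17,32,0,1]]' >/dev/null; python3 hold.py 2 .5665 -.2137 .13 -3
python3 -m inch '[[0.6,11,24,20,0]]' >/dev/null; python3 hold.py 3 .5665 -.2137 .11 -3
python3 - <<'E'
from h import *
p=shoot("wrist","w18")
E
```

```text
clock 24.25 pos [ 0.5592 -0.1921  0.1545] yaw -3.02 tilt [-0.0075  0.0297] w 0.0683 F [ 0.1 -0.5  0.3]
turn -0.02 then d [ 8.6 21.9 23.8]
clock 24.48 pos [ 0.5677 -0.2151  0.131 ] yaw -3.03 tilt [-0.0119  0.0324] w 0.0686 F [-0.5  0.5  0.5]
turn -0.03 then d [-1.  -0.6 21.1]
```

View pics/w18.png

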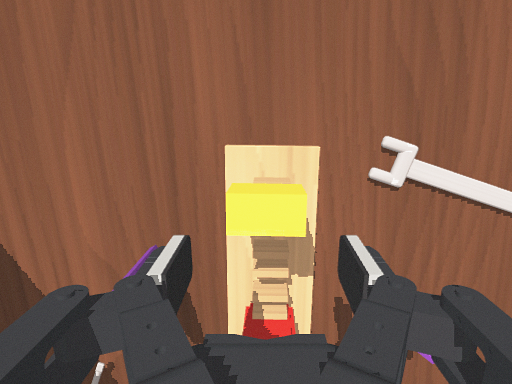

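```bash
python3 -m inch '[[0.6,0,0,36,0]]' >/dev/null; python3 hold.py 2 .5665 -.2137 .057 -3
python3 -m inch '[[0.6,2,1,35,0]]' >/dev/null; python3 hold.py 3 .5665 -.2137 .057 -3
```

```text
clock 24.72 pos [ 0.5637 -0.2098  0.0924] yaw -2.92 tilt [-0.0198  0.0375] w 0.0681 F [-1.   1.   0.6]
turn 0.08 then d [ 3.7  5.1 35.2]
clock 24.95 pos [ 0.5629 -0.2075  0.0564] yaw -2.85 tilt [-0.0252  0.0405] w 0.0679 F [ 0.5 -0.5 -0. ]
turn 0.15 then d [ 3.9  6.  -0.9]
```

```bash
python3 -m inch '[[0.6,4,5.5,-1,0]]' >/dev/null; python3 hold.py 3 .5665 -.2137 .057 -3
python3 -m inch '[[-1,0,0,0,0],[-1,0,0,0,0],[-1,0,0,0,0],[-1,0,0,0,0]]' 90 ; python3 hold.py 2 .5665 -.2137 .057 -3
```

```text
clock 25.18 pos [ 0.5683 -0.2143  0.0593] yaw -2.87 tilt [-0.0216  0.0385] w 0.0684 F [ 0.5 -0.1 -0.3]
turn 0.13 then d [-1.8 -0.4  2.4]
clock: 25.52
position: [0.57, -0.2151, 0.0634]
ee_rot: [-0.018, 0.999, -0.026, -0.009]
contact_force: [0.4, 0.7, -0.7]
width: 0.0472
clock 25.62 pos [ 0.5699 -0.2151  0.0632] yaw -2.91 tilt [-0.0165  0.0365] w 0.0468 F [-0.1  0.2 -1.2]
turn 0.09 then d [-3.4 -1.   6.3]
```

```bash
for i in 1 2 3; do python3 -m inch '[[-1,0,0,-36,0]]' >/dev/null; python3 hold.py 2 .5365 .0670 .17 -18; done
python3 held.py w19 237,204.4,-9
python3 - <<'E'
from h import *
q=shoot("side"); cv2.imwrite("pics/s19.png",cv2.resize(q["frame"][140:310,180:320,::-1],None,fx=4,fy=3.5,interpolation=cv2.INTER_CUBIC))
E
```

```text
clock 25.8 pos [ 0.5735 -0.2181  0.1032] yaw -2.92 tilt [-0.0089  0.0323] w 0.0466 F [ 1.2 -0.  -1.4]
turn 15.08 then d [-124.4 -261.5  -57.3]
clock 25.98 pos [ 0.5774 -0.2213  0.1442] yaw -2.92 tilt [0.0013 0.0267] w 0.0465 F [ 0.9 -0.8 -0.5]
turn 15.08 then d [-128.1 -262.2  -18.2]
clock 26.17 pos [ 0.5808 -0.2242  0.1852] yaw -2.92 tilt [0.0117 0.021 ] w 0.0466 F [1.3 0.7 0.1]
turn 15.08 then d [-132.1 -262.8   20.8]
237,204.4,-9 [-16.8  -9.   42.5]
```

View pics/w19.png

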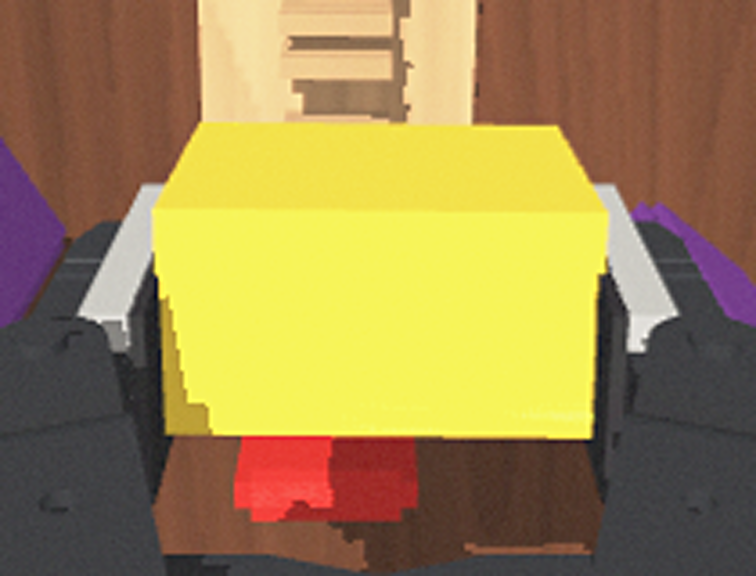

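View pics/s19.png

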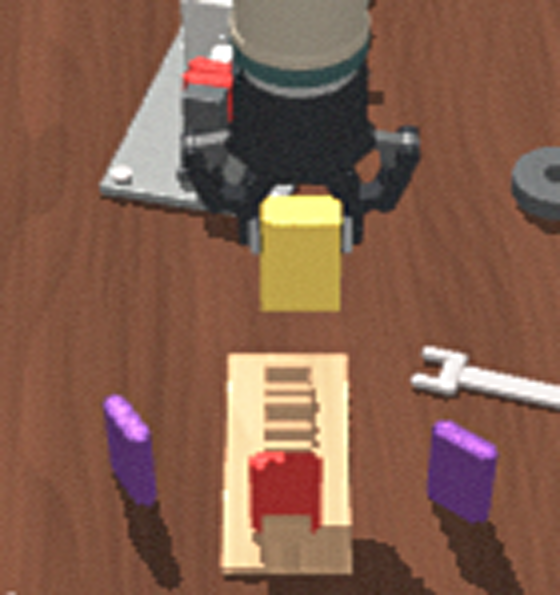

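```bash
for y in -16 -15 -14 -13; do python3 held.py w20 203,238.9,$y 328,238.9,$y 206,301.4,$((y+26)) 324,301.4,$((y+26)) 215,214,$y 315,214,$y; done
```

```text
203,238.9,-16 [-24.7 -16.  -23.3]
328,238.9,-16 [ 25.2 -16.  -23.3]
206,301.4,10 [-24.1  10.  -27.2]
324,301.4,10 [ 24.2  10.  -27.1]
215,214,-16 [-24.3 -16.    5.9]
315,214,-16 [ 24.4 -16.    6. ]
203,238.9,-15 [-25.1 -15.  -21.1]
328,238.9,-15 [ 25.7 -15.  -21.1]
206,301.4,11 [-24.4  11.  -25.8]
324,301.4,11 [ 24.5  11.  -25.7]
215,214,-15 [-24.8 -15.    8.7]
315,214,-15 [ 24.9 -15.    8.8]
203,238.9,-14 [-25.6 -14.  -18.9]
328,238.9,-14 [ 26.2 -14.  -18.8]
206,301.4,12 [-24.7  12.  -24.3]
324,301.4,12 [ 24.9  12.  -24.3]
215,214,-14 [-25.2 -14.   11.5]
315,214,-14 [ 25.4 -14.   11.5]
203,238.9,-13 [-26.1 -13.  -16.7]
328,238.9,-13 [ 26.7 -13.  -16.6]
206,301.4,13 [-25.   13.  -22.9]
324,301.4,13 [ 25.2  13.  -22.8]
215,214,-13 [-25.7 -13.   14.3]
315,214,-13 [ 25.8 -13.   14.3]
```

```bash
python3 -m inch '[[-1,-17,-34,-3,5],[-1,-16,-36,-3,5],[-1,-16,-36,-3,5],[-1,-16,-36,-3,0],[-1,-16,-36,-3,0],[-1,-16,-36,-3,0]]' >/dev/null
python3 bot.py 0 12.6 57 489.5 239 120 3
```

```text
clock 27.12 z 0.1932 pt [499.5 159.2 136. ] tilt [-0.014  0.028] turn -1.14 d [-11.2 -79.2  18. ] w 0.0467 F [-0.4  0.4 -0.9]
```

```bash
python3 -m inch '[[-1,-5,-38,0,-1.1]]' >/dev/null
python3 bot.py 0 12.6 57 489.5 239 120 2
python3 -m inch '[[-1,-5,-38,2,0]]' >/dev/null
python3 bot.py 0 12.6 57 489.5 239 120 3
```

```text
clock 27.3 z 0.1934 pt [495.  200.5 136.1] tilt [-0.014  0.031] turn 0.11 d [ -5.1 -38.1  17.2] w 0.0466 F [-0.4 -0.2 -1.8]
clock 27.53 z 0.1914 pt [489.8 239.3 134.1] tilt [-0.016  0.031] turn 0.22 d [ 0.   0.6 14.1] w 0.0465 F [ 0.8 -0.  -1.6]
```

```bash
python3 -m inch '[[-1,1,0,14,0]]' >/dev/null
python3 bot.py 0 12.6 57 489.5 239 100 3
python3 - <<'E'
from h import *
p=shoot("wrist"); cv2.imwrite("pics/w21.png",cv2.resize(p["frame"][60:320,170:360,::-1],None,fx=2.9,fy=2.2,interpolation=cv2.INTER_CUBIC))
q=shoot("side"); cv2.imwrite("pics/s21.png",cv2.resize(q["frame"][90:210,180:300,::-1],None,fx=4.5,fy=4.5,interpolation=cv2.INTER_CUBIC))
q=shoot("top"); cv2.imwrite("pics/t21.png",cv2.resize(q["frame"][130:250,130:270,::-1],None,fx=4.5,fy=4.5,interpolation=cv2.INTER_CUBIC))
E
```

```text
clock 27.77 z 0.176 pt [489.8 237.9 118.7] tilt [-0.019  0.03 ] turn 0.15 d [ 0.2 -0.7 18.8] w 0.0466 F [ 0.3  0.3 -1.4]
```

View pics/w21.png

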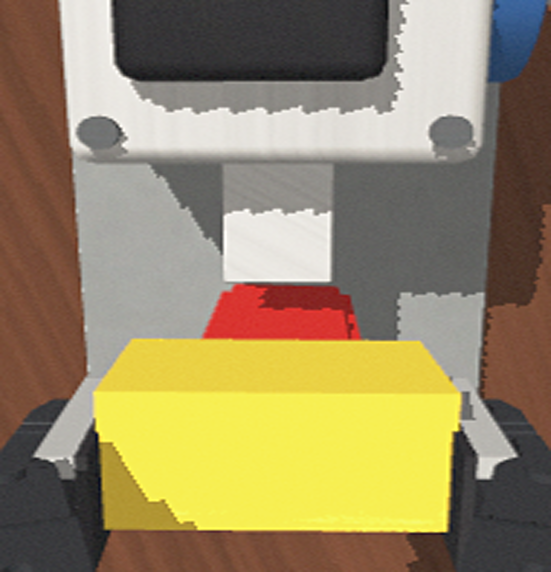

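View pics/s21.png

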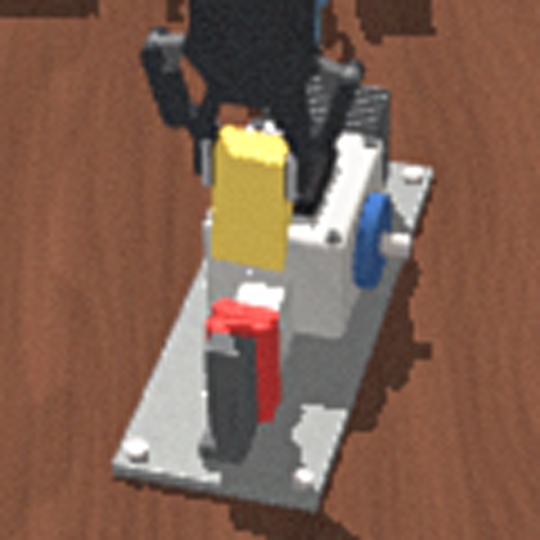

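View pics/t21.png

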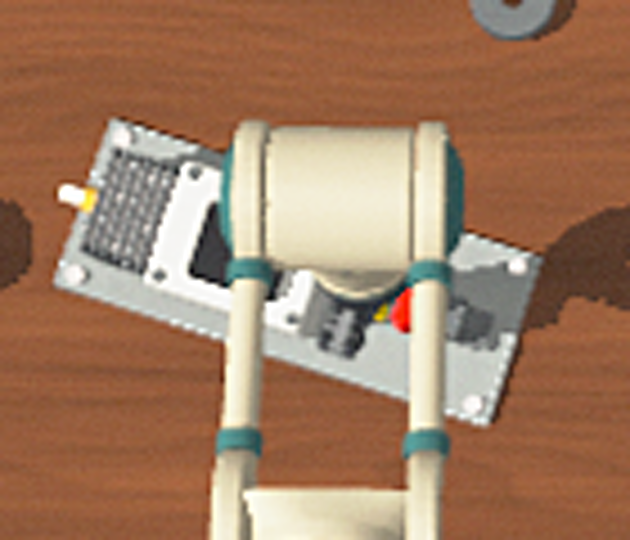

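```bash
python3 - <<'E'
from h import *
q=shoot("side"); s=manip.get_state(); M=q2R(s["ee_rot"])
for v in [(-24,12.6,57),(24,12.6,57),(-24,9.7,-28),(24,9.7,-28)]:
    u=proj(q,s["position"]+M@np.array(v)/1e3)[0]; print(v,np.round((u-[180,90])*4.5,1))
a=np.radians(-18);F=np.array([[np.cos(a),np.sin(a),0],[-np.sin(a),np.cos(a),0],[0,0,1]])
for n,v in [("stopTopFrontL",(474.5,206.3,90)),("stopbackL",(474.5,186.3,90)),("s2topfaceL",(471.5,235,90)),("s2R",(507.5,235,90))]:
    print(n,np.round((proj(q,F.T@np.array(v)/1e3)[0]-[180,90])*4.5,1))
E
```

```text
(-24, 12.6, 57) [211.  258.6]
(24, 12.6, 57) [282.  271.9]
(-24, 9.7, -28) [209.4 155. ]
(24, 9.7, -28) [283.5 168.3]
stopTopFrontL [209.3 328.5]
stopbackL [200.4 348.8]
s2topfaceL [217.4 299.2]
s2R [269.8 308.4]
```

```bash
python3 -m inch '[[-1,0.5,-2,18,0]]' >/dev/null
python3 bot.py 0 12.6 57 489.5 239.5 80 3
python3 -m inch '[[-1,2,-0.5,14,0]]' >/dev/null
python3 bot.py 0 12.6 57 489.5 239.5 70 3
```

```text
clock 28.2 z 0.1595 pt [490.3 240.8 102.2] tilt [-0.017  0.031] turn 0.14 d [-0.3  1.8 22.2] w 0.0467 F [ 0.7  0.1 -2.1]
clock 28.43 z 0.1454 pt [491.5 241.3  88.2] tilt [-0.019  0.031] turn 0.14 d [-1.5  2.3 18.2] w 0.0466 F [ 0.4  0.  -2.1]
```

```bash
python3 -m inch '[[-1,-1,1,14,0]]' >/dev/null
python3 bot.py 0 12.6 57 489.5 239 60 3
python3 -m inch '[[-1,0.5,1,12,0]]' >/dev/null
python3 bot.py 0 12.6 57 489.5 237 50 3
```

```text
clock 28.67 z 0.1316 pt [489.6 240.4  74.4] tilt [-0.02   0.031] turn 0.14 d [ 0.3  1.8 14.3] w 0.0469 F [ 0.9 -0.4 -1.4]
clock 28.9 z 0.12 pt [489.5 239.6  62.8] tilt [-0.02   0.031] turn 0.14 d [ 0.3  2.9 12.7] w 0.0468 F [-1.   0.  -2.2]
```

Tip is in the gap. I'll slide it toward the spacer face, then keep lowering.

```bash
python3 -m inch '[[-1,0,3,0,0]]' >/dev/null
python3 bot.py 0 12.6 57 489.5 236 50 3
python3 -m inch '[[-1,0,0,10,0]]' >/dev/null
python3 bot.py 0 12.6 57 489.5 236 40 3
```

```text
clock 29.13 z 0.1207 pt [490.  236.7  63.5] tilt [-0.019  0.031] turn 0.12 d [-0.1  1.  13.5] w 0.0469 F [-0.8  0.3 -1.8]
clock 29.37 z 0.1099 pt [488.9 236.7  52.7] tilt [-0.021  0.031] turn 0.12 d [ 0.9  1.  12.6] w 0.0466 F [ 0.1  0.7 -1.3]
```

```bash
python3 -m inch '[[-1,0.5,0,6,0]]' >/dev/null
python3 bot.py 0 12.6 57 489.5 236 40 3
python3 -m inch '[[-1,0,0,4,0]]' >/dev/null
python3 bot.py 0 12.6 57 489.5 236 40 3
python3 -m inch '[[-1,0,0,3,0]]' >/dev/null
python3 bot.py 0 12.6 57 489.5 236 40 3
```

```text
clock 29.6 z 0.1032 pt [488.7 236.7  46. ] tilt [-0.022  0.031] turn 0.12 d [1.  0.8 5.9] w 0.0468 F [-0.1  1.  -1.2]
clock 29.83 z 0.0988 pt [488.3 236.7  41.6] tilt [-0.023  0.031] turn 0.12 d [1.3 0.8 1.5] w 0.0465 F [ 0.5  1.2 -2.4]
clock 30.07 z 0.0958 pt [488.6 236.4  38.6] tilt [-0.023  0.03 ] turn 0.14 d [ 0.8  0.3 -1.4] w 0.0468 F [ 0.9 -2.1 -2.3]
```

```bash
for i in 1 2 3; do python3 -m inch '[[-1,0,0,2,0]]' >/dev/null
python3 bot.py 0 12.6 57 489.5 236 40 2; done
```

```text
clock 30.25 z 0.0943 pt [489.  235.8  37.1] tilt [-0.022  0.029] turn 0.16 d [ 0.4 -0.3 -2.9] w 0.0466 F [-0.6 -2.5  3.4]
clock 30.43 z 0.0937 pt [489.3 235.5  36.5] tilt [-0.021  0.028] turn 0.17 d [ 0.1 -0.5 -3.5] w 0.0469 F [-1.2 -2.9  8.9]
clock 30.62 z 0.0935 pt [489.3 235.5  36.3] tilt [-0.02   0.028] turn 0.18 d [ 0.1 -0.6 -3.7] w 0.047 F [-1.5 -2.9 12.5]
```

```bash
python3 -m inch '[[-1,0,0,2.5,0]]' 
python3 bot.py 0 12.6 57 489.5 236 40 3; python3 -m inch '[[-1,0,0,3,0]]'
python3 bot.py 0 12.6 57 489.5 236 40 4
```

```text
clock: 30.7
position: [0.5432, 0.0831, 0.0934]
ee_rot: [-0.012, 0.988, -0.155, -0.012]
contact_force: [-5.0, -1.4, 19.0]
width: 0.0462
clock 30.85 z 0.0934 pt [489.4 235.5  36.2] tilt [-0.019  0.028] turn 0.19 d [ 0.  -0.6 -3.8] w 0.0468 F [-3.4 -3.9 14.4]
clock: 30.93
position: [0.5432, 0.0831, 0.0932]
ee_rot: [-0.012, 0.988, -0.155, -0.011]
contact_force: [-6.1, -2.0, 22.4]
width: 0.0466
clock 31.13 z 0.0933 pt [489.5 235.4  36. ] tilt [-0.018  0.028] turn 0.2 d [-0.1 -0.7 -4. ] w 0.0467 F [-4.4 -3.4 17.6]
```

```bash
python3 held.py w30 230,230,0; python3 - <<'E'
from h import *
p=shoot("wrist"); cv2.imwrite("pics/w30.png",cv2.resize(p["frame"][60:384,130:400,::-1],None,fx=2,fy=1.8))
q=shoot("side","s30f"); cv2.imwrite("pics/s30.png",cv2.resize(q["frame"][90:210,180:300,::-1],None,fx=4.5,fy=4.5,interpolation=cv2.INTER_CUBIC))
E
python3 bot.py 0 12.6 57 489.5 236 40 0
```

```text
230,230,0 [-19.5   0.   24.1]
clock 31.28 z 0.0932 pt [489.5 235.4  36. ] tilt [-0.018  0.028] turn 0.19 d [-0.1 -0.6 -4. ] w 0.0465 F [-3.4 -3.1 17.5]
```

View pics/w30.png

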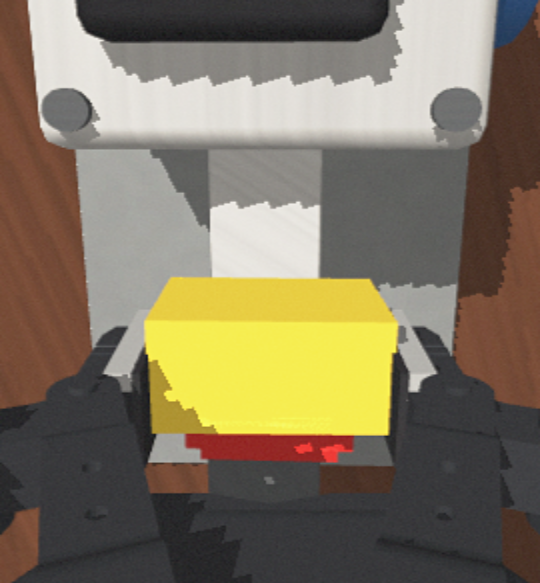

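View pics/s30.png

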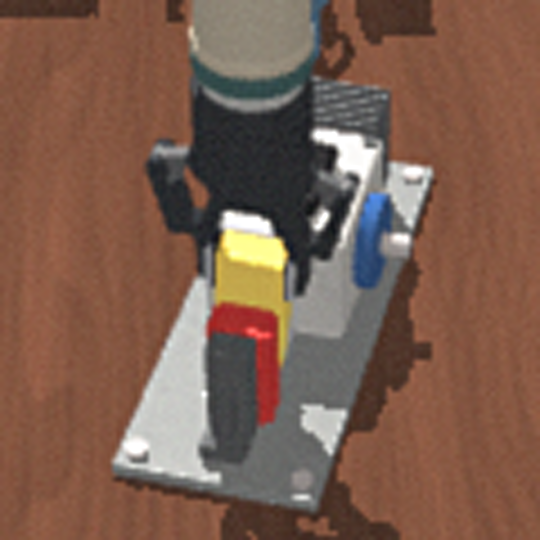

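View pics/s30f.png

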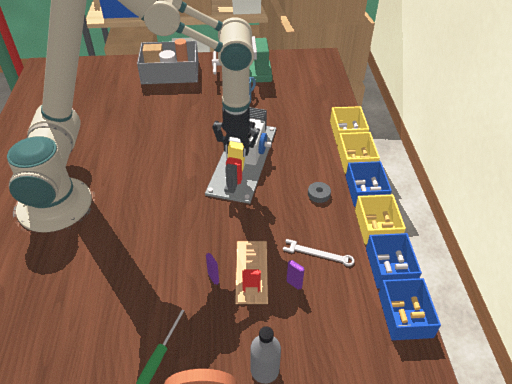

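The wedge bites: it has stopped sinking at a steady 17.5 N downward, with its tip about 26 mm clear of the plate. The bystanders haven't moved and the third spacer is still in the rack.

```bash
python3 -c "
from rig import manip
print(manip.sign_off()); s=manip.get_state(); print(s['clock'],s['contact_force'],s['width'])"
```

```text
the job is handed in; nothing more can be done
None
the job is handed in; nothing more can be done
```

The job is handed in at 31.3 s, with the wedge biting and still gripped and pressed down; no verdict was reported.

- **Spacers:** The gap measured about 47 mm, so I stood two red spacers against the steel stop and left the third in the rack.
- **Wedge:** I pushed it thin end down into the roughly 18 mm that was left. It stopped sinking with its tip about 26 mm above the plate, where the gap width predicted.
- **Last checks:** The downward push was steady at 17.5 N, within the 10–20 N needed, and the grip was closed on the wedge at 46.5 mm (it is 48 mm wide). The last pictures show the pack closed up. The wrench, screwdriver, oil bottle and drum stand where they were. The mug is mostly hidden behind the arm in that last picture; I never worked near it.
- **Small flaws:** The tool drifted about 2° off vertical during the moves, and the wedge was gripped and pushed in at nearly that same lean. My estimates of the wedge's height in the grip differed by up to about 5 mm. I couldn't read the state after handing in.

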